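# Snug down a pump cover crosswise

## Task

Draw the square pump cover down evenly with its four hand knobs: going crosswise (a knob, then the one diagonally opposite, then the other two), first turn each clockwise only about a sixth of a turn, then go round crosswise again until the cover is seated and every knob is snug: about 0.2 newton metres harder to turn than while it ran down freely. Do not let the cover cock over and do not overtighten any knob.

Things in the scene. Friction and masses are not known exactly. Their poses are not given: they have to be found in the camera images.
- housing: grey pump housing fixed to the bench: foot plate 184 x 160 x 10 mm, on it a 150 x 150 mm block, top 38 mm above the bench, pipe stubs on its +y and -y sides; origin on the bench under its centre, z up; turned by up to 0.5 rad either way. Upright studs at x, y = +-50 mm of this frame carry the knobs. Knobs 1 and 3 are diagonally opposite, so are 2 and 4.
- cover: square steel cover (flange), 140 x 140 x 10 mm with a low dome (28 mm radius, 9 mm high), 1.6 kg; origin at the centre of its underside, at first about 50 mm above the bench. It floats on four spring pins (26 N in all, 39 N when seated), 3.1 to 5.3 mm above a gasket (even all round) that differs in thickness from pump to pump. Only the knobs draw it down.
- knob_1_top (a point): centre of the top face of knob 1 (near left corner seen from the robot, unturned; x, y = (-50, +50) mm in the housing's frame): round black fluted hand knob, 38 mm across, 24 mm tall, top 102 mm above the bench at angle 0; under it a steel neck 14 mm across, 14 mm long, then the washer. It turns about the vertical through this point.
- knob_2_top (a point): centre of the top face of knob 2 (far left corner seen from the robot, unturned; x, y = (+50, +50) mm in the housing's frame): round black fluted hand knob, 38 mm across, 24 mm tall, top 102 mm above the bench at angle 0; under it a steel neck 14 mm across, 14 mm long, then the washer. It turns about the vertical through this point.
- knob_3_top (a point): centre of the top face of knob 3 (far right corner seen from the robot, unturned; x, y = (+50, -50) mm in the housing's frame): round black fluted hand knob, 38 mm across, 24 mm tall, top 102 mm above the bench at angle 0; under it a steel neck 14 mm across, 14 mm long, then the washer. It turns about the vertical through this point.
- knob_4_top (a point): centre of the top face of knob 4 (near right corner seen from the robot, unturned; x, y = (-50, -50) mm in the housing's frame): round black fluted hand knob, 38 mm across, 24 mm tall, top 102 mm above the bench at angle 0; under it a steel neck 14 mm across, 14 mm long, then the washer. It turns about the vertical through this point.
- knob_1 (a joint): angle of knob 1, rad, grows clockwise from above (tightening); 0 to 0.25 at the start. It sinks 15 mm a turn (2.4 mm per rad) and stays where it is left. About 0.31 N m turns it while running down (a hand held still feels less); once its corner is on the gasket, at an angle not known beforehand, 1.35 to 2.35, that rises by about 1 N m per rad: 0.2 more is snug, 0.3 more too much.
- knob_2 (a joint): angle of knob 2, rad, grows clockwise from above (tightening); 0 to 0.25 at the start. It sinks 15 mm a turn (2.4 mm per rad) and stays where it is left. About 0.31 N m turns it while running down (a hand held still feels less); once its corner is on the gasket, at an angle not known beforehand, 1.35 to 2.35, that rises by about 1 N m per rad: 0.2 more is snug, 0.3 more too much.
- knob_3 (a joint): angle of knob 3, rad, grows clockwise from above (tightening); 0 to 0.25 at the start. It sinks 15 mm a turn (2.4 mm per rad) and stays where it is left. About 0.31 N m turns it while running down (a hand held still feels less); once its corner is on the gasket, at an angle not known beforehand, 1.35 to 2.35, that rises by about 1 N m per rad: 0.2 more is snug, 0.3 more too much.
- knob_4 (a joint): angle of knob 4, rad, grows clockwise from above (tightening); 0 to 0.25 at the start. It sinks 15 mm a turn (2.4 mm per rad) and stays where it is left. About 0.31 N m turns it while running down (a hand held still feels less); once its corner is on the gasket, at an angle not known beforehand, 1.35 to 2.35, that rises by about 1 N m per rad: 0.2 more is snug, 0.3 more too much.
- washer_1: steel washer, 24 mm across, 4 mm thick, under knob 1; moves straight down with it without turning and presses on the cover's corner; origin at the centre of its underside. Torque to turn the knob = 0.40 N m + 0.0024 N m per newton of this pressing force.
- washer_2: steel washer, 24 mm across, 4 mm thick, under knob 2; moves straight down with it without turning and presses on the cover's corner; origin at the centre of its underside. Torque to turn the knob = 0.40 N m + 0.0024 N m per newton of this pressing force.
- washer_3: steel washer, 24 mm across, 4 mm thick, under knob 3; moves straight down with it without turning and presses on the cover's corner; origin at the centre of its underside. Torque to turn the knob = 0.40 N m + 0.0024 N m per newton of this pressing force.
- washer_4: steel washer, 24 mm across, 4 mm thick, under knob 4; moves straight down with it without turning and presses on the cover's corner; origin at the centre of its underside. Torque to turn the knob = 0.40 N m + 0.0024 N m per newton of this pressing force.

How it is judged:
By the outcome, as a careful person would: the job done as asked, in the order asked, and still so for the second after the job is handed in, with the robot touching nothing.
It also fails if it takes over 72 s, if anything falls off the work surface, if the arm or the gripper's body presses on something with over 40 N, if the wrist force passes 120 N, or if a joint passes its speed limit or range.

## Robot

A 6-joint arm with a two-finger parallel gripper is mounted at the origin on a cart in front of the work surface, level with it; the furniture and walls round the work are solid. World frame = base frame: x ahead of the robot, y to its left, z up, the work surface at z = 0. Lengths are in m, angles in rad, forces in N, time in s.
With the tool pointing down it reaches from about 0.15 to 0.775 m from the base axis. Payload 6.1 kg.
Tool frame: the origin (TCP) lies between the finger pads; the fingertips stand ahead of it and the grasp point (between the pads) lies 5 mm behind it (robot.nose_length is the x of the fingertips in the tool frame, in m); x points along the fingers, y is the direction in which the jaws open and shut, and the axes are right-handed (so a half turn about x gives the same grasp; the last joint's range is limited). The gripper opens to 85 mm and grips with 20 to 120 N. Pads are 22 mm wide; open, the fingers measure 114 mm over their backs; the gripper's body (76 mm by 85 mm) begins 54 mm behind the grasp point. The pads swing forward as they close: fully open they stand 13 mm farther back than shut.
Start: joints at [-1.204, 0.126, -0.04, 1.405, 0, 1.571], TCP at [0.188, -0.49, 0.245] pointing down, gripper open.
Joint ranges: [-2.72, 2.72], [-0.95, 1.95], [-1.27, 1.35], [-1.78, 2.02], [-1.46, 1.47], [-3.14, 3.14]. Speed limits (rad/s): [2.39, 2.39, 3.01, 3.14, 3.14, 3.14].

## Interface

Orientations are given as [roll, pitch, yaw] about the fixed x, y, z axes, in that order (R = Rz(yaw) Ry(pitch) Rx(roll)).
In Python, from cell import robot gives the robot as it stands.
- The arm moves only by the tool arm_command, never from a script. Its argument "plan" is a list of rows, each a list of 7 numbers: the shift along the world's x, y, z in m, then the turn, a rotation vector about the world's x, y, z in rad, then the gripper's target within -1 to 1 (fully open at 1, half-way at 0, shut at -1). A call has exactly 5 rows; each row shifts and turns the pose as measured when the row begins; what a row does not reach is not made up. A row lasts 1/8 s, in which the tool goes at most 62.5 mm and 10.7 degrees, less where a joint would pass 70% of its speed; a pose out of reach is approached as far as the arm can. A call with a gripper value outside its range is refused whole. The fingers move at their own pace and stop on an object; "force" is the grip in N (left out, the last holds). Time passes only in rows, so rows that do not move let the fingers close, or fill a call up. It gives the time, the measured TCP pose, the force and the opening at its end, in the units of the state.
- robot.get_obs(): the state, without advancing time (a new reading comes with each control period).
- robot.camera(name): name is "scene" or "top" or "wrist"; returns (picture, depth): 480x640x3 uint8, blue, green, red; 480x640 float32, m along the optical axis (not along the pixel's ray), 0 where there is no reading.
- robot.camera_model(name): a dict with "mtx" (3x3 intrinsics, pixels), "distortion" ([k1, k2, p1, p2, k3] as OpenCV has them; the pictures are not rectified), "R" (3x3) and "t" (3): a world point X has camera coordinates R X + t; the wrist camera has in their place "hand_eye" (4x4, takes a point from camera to tool coordinates, whose origin is the TCP and whose axes are the tool frame's). Camera axes: x right, y down, z forward; pixel columns grow to the right and rows downward; lengths in m; the calibration is good to about 2 mm. A picture is of the moment at which its call begins: read the wrist's pose just before it. camera_model takes no time and is no camera call.
- robot.close_job(): hands the job in, once; it reports no verdict.
Trained networks look in the newest picture that a camera, given by its name, has taken for a name from the list of things; names that differ only in an ending like _2 or _b are one class to them, and where a whole thing is asked for, a point or a joint stands for the part that bears it (a point fixed in the world has none). Each returns a list of dicts, best first, with "confidence" (0 to 1); they miss things now and then, are a little off and sometimes report something else, mostly with a low value. They report only what shows in the picture. A call takes as long as a camera call.
- robot.search_frame(camera, thing): "centre" ([column, row] in pixels, amid what is visible of it).
- robot.mark_of(camera, thing): "centre" ([column, row] in pixels: a listed point, or the origin of a listed thing).
The state is a dict: "time_s": time; "joint_pos": joint angles; "dq": joint speeds; "joint_efforts": joint torques, N m; "eef_pos": TCP position; "eef_rot": TCP orientation; "wrist_force": force on the tool from outside, world axes, zero at the start; "moment": the same for the moment, N m; "opening": opening from 0.0 (shut) to 1.0 (fully open).
Only numpy, scipy, OpenCV 4.12 (cv2) and the standard library are available. Lean on these libraries where they do the work, as an engineer would, in place of code of your own. Each camera call takes 0.05 s, during which the arm holds its last target. There are 200 camera calls.

## Working session

There is one attempt and no reset: what is moved stays moved. The work goes in short steps, Python scripts to look and compute and a tool call to move; the robot and the scene stay as the last step left them, time stands still between calls to the robot, and variables do not carry over. Pictures are saved under pics/ and viewed, about 8 in all and at most 12, crops included, and the job is handed in when it is done.

Besides the shell and the picture viewer there is one more tool, called after ">>>" by a JSON object that holds its "fn" and its "kwargs". arm_command: Moves the arm, as the interface text tells. Its arguments: {"type":"object","properties":{"plan":{"type":"array","items":{"type":"array","items":{"type":"number"}}},"force":{"type":"number"}},"required":["plan"]}

```bash
mkdir -p pics; ls; python3 - <<'E'
from cell import robot
import cv2, numpy as np
o=robot.get_obs(); print(o)
for c in ["scene","top"]:
    im,d=robot.camera(c); cv2.imwrite(f"pics/{c}0.png",im)
    m=robot.camera_model(c); print(c,m)
    for n in ["knob_1_top","cover"]:
        print(n,[(np.round(r["centre"],1).tolist(),round(r["confidence"],2)) for r in robot.mark_of(c,n)])
print(robot.camera_model("wrist"), robot.nose_length)
E
```

```text
pics
{'time_s': 0.0, 'joint_pos': array([-1.20400207e+00,  1.26381756e-01, -4.06096701e-02,  1.40541680e+00,
        2.71777267e-05,  1.57082014e+00]), 'dq': array([ 4.83739911e-04, -5.67601104e-05,  1.06738642e-03, -7.68543755e-04,
       -2.33772474e-04,  3.32867292e-04]), 'joint_efforts': array([-1.54042123e-04, -4.35913289e+01,  3.52923810e+01,  1.74505968e-02,
       -2.03053160e-04, -1.24586310e-05]), 'eef_pos': array([ 0.18814399, -0.48970776,  0.24452678]), 'eef_rot': array([-1.58763161,  1.5691842 ,  1.92073146]), 'wrist_force': array([ 0.03450148,  0.1867193 , -0.0714188 ]), 'moment': array([0.02428951, 0.01274436, 0.00778209]), 'opening': 0.9950730864727267}
scene {'mtx': array([[458.52460733,   0.        , 323.93683889],
       [  0.        , 458.52460733, 238.84624235],
       [  0.        ,   0.        ,   1.        ]]), 'distortion': array([-0.04034881,  0.        ,  0.        ,  0.        ,  0.        ]), 'R': array([[-0.81636839, -0.57749327,  0.00664603],
       [-0.44417651,  0.62046821, -0.64631759],
       [ 0.36912041, -0.53058526, -0.76303958]]), 't': array([0.
[... 535 characters left out ...]
57267784, 0.90798074])}
knob_1_top [([321.7, 267.5], 0.88)]
cover [([342.4, 236.7], 0.6)]
{'mtx': array([[366.92827183,   0.        , 319.1932203 ],
       [  0.        , 366.92827183, 243.02924937],
       [  0.        ,   0.        ,   1.        ]]), 'distortion': array([-0.05165636,  0.        ,  0.        ,  0.        ,  0.        ]), 'hand_eye': array([[-2.94688489e-05, -3.14906167e-01,  9.49122808e-01,
        -1.27969273e-01],
       [ 9.99999940e-01, -3.35898241e-04, -8.03980049e-05,
         9.20806060e-04],
       [ 3.44126509e-04,  9.49122749e-01,  3.14906158e-01,
        -8.01084703e-02],
       [ 0.00000000e+00,  0.00000000e+00,  0.00000000e+00,
         1.00000000e+00]])} 0.014
```

```bash
cat > h.py <<'E'
from cell import robot
import cv2, numpy as np
from scipy.spatial.transform import Rotation as Rn
def pose(o=None):
    o=o or robot.get_obs()
    return np.array(o["eef_pos"]),Rn.from_euler("xyz",o["eef_rot"]).as_matrix()
def ray(cam,px,P=None):
    m=robot.camera_model(cam)
    u=cv2.undistortPoints(np.array([[px]],float),m["mtx"],m["distortion"])[0,0]
    v=np.array([u[0],u[1],1.])
    if cam=="wrist":
        p,R=P; H=m["hand_eye"]; return R@H[:3,3]+p, R@H[:3,:3]@v
    return -m["R"].T@m["t"], m["R"].T@v
def at_z(cam,px,z,P=None):
    c,v=ray(cam,px,P); return c+v*(z-c[2])/v[2]
E
python3 - <<'E'
from h import *
for c in ["scene","top"]:
    for n in ["knob_1_top","knob_2_top","knob_3_top","knob_4_top"]:
        for r in robot.mark_of(c,n): print(c,n,np.round(r["centre"],1),round(r["confidence"],2),np.round(at_z(c,r["centre"],.102),4))
E
```

```text
scene knob_1_top [357.4 245.4] 0.95 [0.5141 0.0138 0.102 ]
scene knob_2_top [308.7 222.4] 0.78 [0.6169 0.0198 0.102 ]
scene knob_3_top [336.3 190.1] 0.56 [ 0.6239 -0.081   0.102 ]
scene knob_4_top [378.1 205.8] 0.68 [ 0.5347 -0.0919  0.102 ]
top knob_1_top [321.7 267.5] 0.88 [0.514  0.0074 0.102 ]
top knob_2_top [310.1 206.9] 0.91 [0.6215 0.0276 0.102 ]
top knob_3_top [369.  204.3] 0.69 [ 0.6259 -0.0771  0.102 ]
top knob_4_top [379.2 257.3] 0.62 [ 0.5317 -0.094   0.102 ]
```

View pics/top0.png

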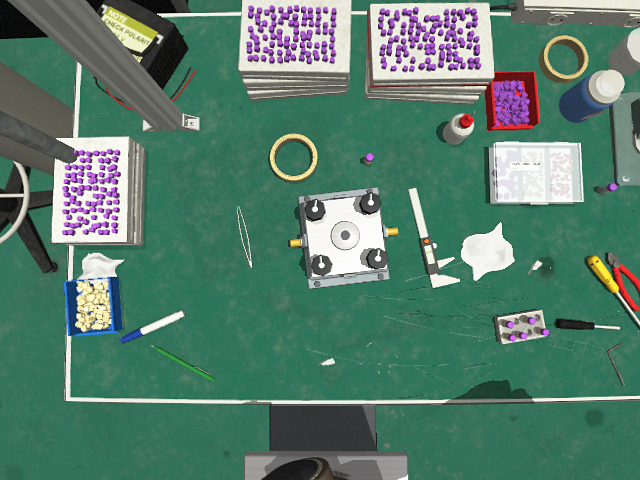

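View pics/scene0.png

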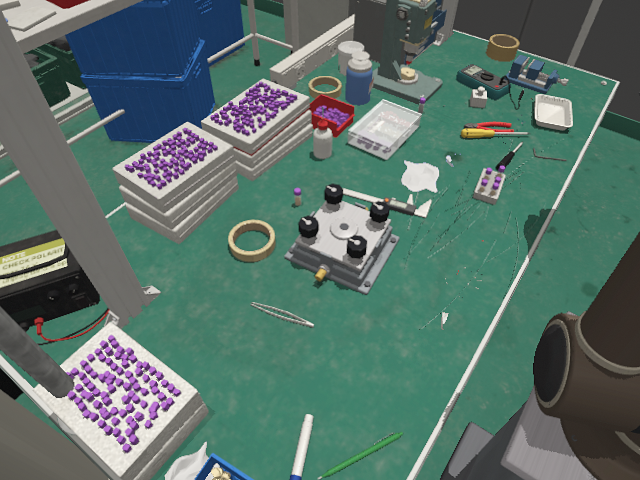

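```bash
cat >> h.py <<'E'
def cloud(cam,d,P=None):
    m=robot.camera_model(cam); v,u=np.nonzero(d>0); z=d[v,u]
    n=cv2.undistortPoints(np.c_[u,v].astype(float)[:,None],m["mtx"],m["distortion"])[:,0]
    X=np.c_[n*z[:,None],z]
    if cam=="wrist":
        p,R=P; H=m["hand_eye"]; return (X@H[:3,:3].T+H[:3,3])@R.T+p
    return (X-m["t"])@m["R"]
def fit(Q):
    "rigid fit of housing xy,yaw to knob points Q (4x2)"
    M=np.array([[-50,50],[50,50],[50,-50],[-50,-50]])/1000
    c=Q.mean(0); A=M.T@(Q-c); th=np.arctan2(A[0,1]-A[1,0],A[0,0]+A[1,1])
    R=np.array([[np.cos(th),-np.sin(th)],[np.sin(th),np.cos(th)]])
    K=M@R.T+c; return c,th,K,Q-K
def circles(X,K,zmin=.09,zmax=.106):
    from scipy.optimize import least_squares
    out=[]
    for k in K:
        s=X[(np.hypot(*(X[:,:2]-k).T)<.028)&(X[:,2]>zmin)&(X[:,2]<zmax)]
        if len(s)<15: out.append([np.nan]*3); continue
        (cx,cy),r=cv2.minEnclosingCircle((s[:,:2]*1000).astype(np.float32)); out.append([cx/1000,cy/1000,np.median(s[:,2])]); print(len(s),round(r,1),s.mean(0).round(4))
    return np.array(out)
E
python3 - <<'E'
from h import *
Q0=np.array([[.514,.0074],[.6215,.0276],[.6259,-.0771],[.5317,-.094]])
c,th,K,e=fit(Q0);print("top",c,th,K,e.round(4))
Q1=np.array([[.5141,.0138],[.6169,.0198],[.6239,-.081],[.5347,-.0919]])
c,th,K,e=fit(Q1);print("scene",c,th,K,e.round(4))
for cam in ["top","scene"]:
    im,d=robot.camera(cam); X=cloud(cam,d)
    q=circles(X,K);print(q.round(4)); c,th,K2,e=fit(q[:,:2]);print(cam,c,th,K2.round(4),e.round(4))
p,R=pose();print(R.round(3))
E
```

```text
top [ 0.573275 -0.034025] 0.14416213412668014 [[ 0.5166105   0.00827317]
 [ 0.61557317  0.0226395 ]
 [ 0.6299395  -0.07632317]
 [ 0.53097683 -0.0906895 ]] [[-0.0026 -0.0009]
 [ 0.0059  0.005 ]
 [-0.004  -0.0008]
 [ 0.0007 -0.0033]]
scene [ 0.5724   -0.034825] 0.11120803356655239 [[ 0.51715991  0.00931719]
 [ 0.61654219  0.02041509]
 [ 0.62764009 -0.07896719]
 [ 0.52825781 -0.09006509]] [[-0.0031  0.0045]
 [ 0.0004 -0.0006]
 [-0.0037 -0.002 ]
 [ 0.0064 -0.0018]]
326 18.9 [0.5185 0.0078 0.1028]
328 18.8 [0.6172 0.0194 0.1021]
337 19.1 [ 0.6288 -0.0793  0.1021]
344 19.0 [ 0.5301 -0.0909  0.1018]
[[ 0.5191  0.0078  0.1028]
 [ 0.6174  0.0197  0.1022]
 [ 0.6297 -0.0796  0.1024]
 [ 0.5298 -0.0913  0.1019]]
top [ 0.57401039 -0.0358319 ] 0.11698017736608624 [[ 0.5185  0.008 ]
 [ 0.6178  0.0197]
 [ 0.6295 -0.0797]
 [ 0.5302 -0.0913]] [[ 0.0006 -0.0002]
 [-0.0004  0.    ]
 [ 0.0002  0.0001]
 [-0.0004  0.0001]]
332 19.4 [0.5179 0.0124 0.1011]
305 20.0 [0.6166 0.0239 0.1007]
262 19.8 [ 0.6282 -0.0753  0.1008]
290 20.7 [ 0.5296 -0.0865  0.1004]
[[ 0.52    0.0097  0.1024]
 [ 0.619   0.0209  0.102 ]
 [ 0.631  -0.0775  0.102 ]
 [ 0.5305 -0.0903  0.1017]]
scene [ 0.57513145 -0.03429218] 0.11604730298653607 [[ 0.5197  0.0096]
 [ 0.619   0.0212]
 [ 0.6306 -0.0782]
 [ 0.5313 -0.0897]] [[ 0.0003  0.0002]
 [ 0.     -0.0003]
 [ 0.0004  0.0007]
 [-0.0008 -0.0006]]
[[-0.     0.359 -0.933]
 [ 0.    -0.933 -0.359]
 [-1.    -0.    -0.   ]]
```

>>> {"fn": "arm_command", "kwargs": {"plan": [[0.025, 0.03, 0, 0, 0, 0.18, -0.1], [0.025, 0.03, 0, 0, 0, 0.18, -0.1], [0.025, 0.03, 0, 0, 0, 0.18, -0.1], [0.025, 0.03, 0, 0, 0, 0.18, -0.1], [0.025, 0.03, 0, 0, 0, 0.18, -0.1]], "force": 80}}

```text
time_s: 1.42
eef_pos: [0.3149, -0.3376, 0.2449]
eef_rot: [1.057, 1.57, -0.795]
wrist_force: [-0.2, 0.3, -0.4]
opening: 0.453
```

```bash
python3 - <<'E'
from h import *
o=robot.get_obs();p,R=pose(o);print(p.round(4),np.arctan2(R[1,1],R[0,1]),o["joint_pos"].round(3),o["opening"])
E
```

```text
[ 0.3149 -0.3376  0.2449] -0.28099847505458064 [-0.82   0.006 -0.17   1.395  0.     1.032] 0.4529384921904503
```

>>> {"fn": "arm_command", "kwargs": {"plan": [[0.025, 0.03, 0, 0, 0, 0.18, 0.3], [0.025, 0.03, 0, 0, 0, 0.18, 0.3], [0.025, 0.03, 0, 0, 0, 0.18, 0.3], [0.025, 0.03, 0, 0, 0, 0.18, 0.3], [0.025, 0.03, 0, 0, 0, 0.18, 0.3]]}}

```text
time_s: 2.05
eef_pos: [0.4436, -0.1822, 0.2458]
eef_rot: [0.767, 1.568, -0.154]
wrist_force: [0.2, -1.1, 0.1]
opening: 0.65
```

>>> {"fn": "arm_command", "kwargs": {"plan": [[0.025, 0.03, 0, 0, 0, 0.18, 0.3], [0.025, 0.03, 0, 0, 0, 0.18, 0.3], [0.025, 0.03, 0, 0, 0, 0.18, 0.3], [0.025, 0.03, 0, 0, 0, 0.18, 0.3], [0.025, 0.03, 0, 0, 0, 0.18, 0.3]]}}

```text
time_s: 2.68
eef_pos: [0.5724, -0.0265, 0.2463]
eef_rot: [0.483, 1.566, 0.493]
wrist_force: [-0.5, -0.8, 0.2]
opening: 0.649
```

```bash
python3 - <<'E'
from h import *
o=robot.get_obs();p,R=P=pose(o);print(p.round(4),np.arctan2(R[1,1],R[0,1]),o["joint_pos"].round(3),o["opening"],o["moment"])
im,d=robot.camera("wrist");cv2.imwrite("pics/w0.png",im)
K=np.array([[.5185,.008],[.6178,.0197],[.6295,-.0797],[.5302,-.0913]])
q=circles(cloud("wrist",d,P),K);print(q.round(4)); c,th,K2,e=fit(q[:,:2]);print(c,th,K2.round(4),e.round(4))
E
```

```text
[ 0.5724 -0.0265  0.2463] 1.580801383691376 [-0.047  0.215  0.069  1.421  0.002 -0.057] 0.6487399568938477 [ 0.01239774  0.02489227 -0.01764369]
1980 19.3 [0.5184 0.0066 0.1016]
1557 19.3 [0.6157 0.018  0.1004]
1391 19.2 [ 0.6251 -0.0786  0.1004]
2014 19.2 [ 0.5296 -0.0913  0.1009]
[[ 0.5189  0.0073  0.1018]
 [ 0.6178  0.0191  0.101 ]
 [ 0.6289 -0.0807  0.1012]
 [ 0.5305 -0.0921  0.1012]]
[ 0.57402168 -0.03661473] 0.1148056580514257 [[ 0.5186  0.0073]
 [ 0.618   0.0188]
 [ 0.6294 -0.0806]
 [ 0.5301 -0.092 ]] [[ 0.0003 -0.    ]
 [-0.0001  0.0003]
 [-0.0005 -0.0002]
 [ 0.0004 -0.0001]]
```

View pics/w0.png

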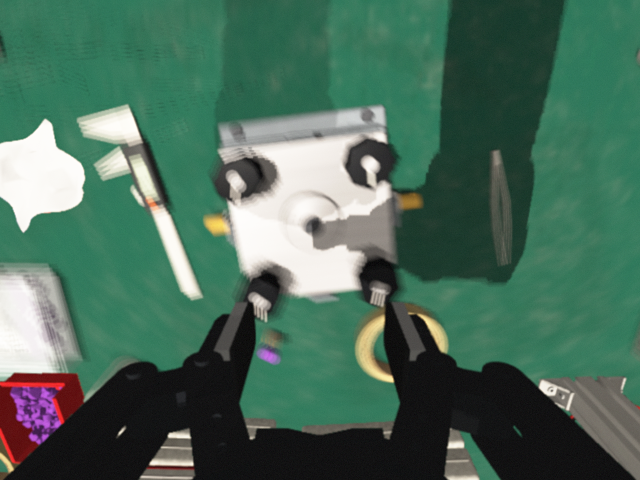

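>>> {"fn": "arm_command", "kwargs": {"plan": [[-0.027, 0.017, -0.02, 0, 0, 0, 0.3], [-0.027, 0.017, -0.02, 0, 0, 0, 0.3], [0, 0, -0.05, 0, 0, 0, 0.3], [0, 0, -0.03, 0, 0, 0, 0.3], [0, 0, 0, 0, 0, 0, 0.3]]}}

```text
time_s: 3.35
eef_pos: [0.5201, 0.0132, 0.1222]
eef_rot: [0.637, 1.563, 0.656]
wrist_force: [0.2, -0.1, 0.5]
opening: 0.65
```

```bash
cat >> h.py <<'E'
K0=np.array([[.5186,.0076],[.6179,.0193],[.6295,-.0801],[.5301,-.0916]])
def st(k=None,yaw=None):
    o=robot.get_obs();p,R=pose(o)
    print("t",o["time_s"],"p",p.round(4),"yaw",np.arctan2(R[1,1],R[0,1]).round(4),"j6",o["joint_pos"][5].round(3),"tilt rotvec",np.cross(R[:,0],[0,0,-1]).round(4),
     "F",o["wrist_force"].round(1),"M",o["moment"].round(3),"tau6",o["joint_efforts"][5].round(3),"dq6",o["dq"][5].round(3),"op",o["opening"].round(3))
    if k: print("to knob",k,(K0[k-1]-p[:2]).round(4),"z to .088",round(.088-p[2],4))
E
python3 - <<'E'
from h import *
st(1)
P=pose(); im,d=robot.camera("wrist");cv2.imwrite("pics/w1.png",im)
q=circles(cloud("wrist",d,P),K0);print(q.round(4))
E
```

```text
Traceback (most recent call last):
  File "h.py", line 41, in st
    "F",o["wrist_force"].round(1),"M",o["moment"].round(3),"tau6",o["joint_efforts"][5].round(3),"dq6",o["dq"][5].round(3),"op",o["opening"].round(3))
                                                                                                                                ^^^^^^^^^^^^^^^^^^
AttributeError: 'float' object has no attribute 'round'
```

```bash
sed -i 's/o\["opening"\].round(3)/round(o["opening"],3)/' h.py; python3 - <<'E'
from h import *
st(1)
P=pose(); im,d=robot.camera("wrist");cv2.imwrite("pics/w1.png",im)
q=circles(cloud("wrist",d,P),K0);print(q.round(4))
E
```

```text
t 3.35 p [0.5201 0.0132 0.1222] yaw 1.5903 j6 0.003 tilt rotvec [-0.0048  0.0062  0.    ] F [ 0.2 -0.1  0.5] M [0.01  0.033 0.026] tau6 -0.001 dq6 0.004 op 0.65
to knob 1 [-0.0015 -0.0056] z to .088 -0.0342
5036 19.3 [0.5162 0.0073 0.101 ]
209 10.2 [0.6009 0.0162 0.0923]
1337 14.2 [ 0.6218 -0.0711  0.0989]
4922 19.8 [ 0.5275 -0.0895  0.0999]
[[ 0.5189  0.0071  0.1016]
 [ 0.6029  0.0165  0.0921]
 [ 0.6259 -0.0747  0.1009]
 [ 0.5305 -0.0914  0.101 ]]
```

View pics/w1.png

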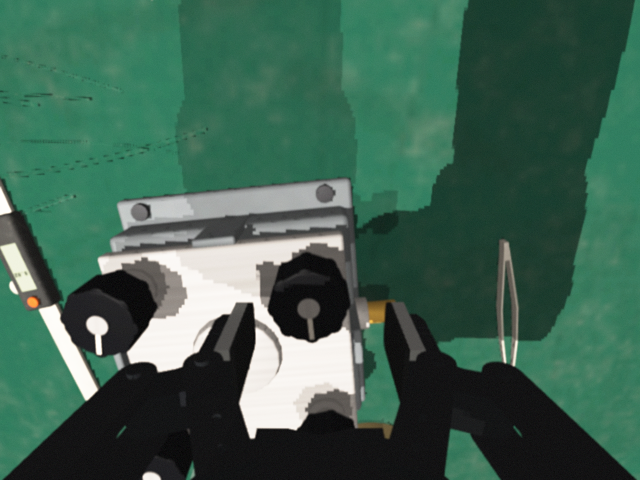

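>>> {"fn": "arm_command", "kwargs": {"plan": [[-0.001, -0.006, -0.017, -0.005, 0.006, 0, 0.3], [0, 0, -0.017, 0, 0, 0, 0.3], [0, 0, 0, 0, 0, 0, 0.3], [0, 0, 0, 0, 0, 0, -0.2], [0, 0, 0, 0, 0, 0, -0.2]]}}

```text
time_s: 4.03
eef_pos: [0.5223, 0.0082, 0.0914]
eef_rot: [0.547, 1.562, 0.566]
wrist_force: [-1.6, 3.9, 0.8]
opening: 0.417
```

```bash
python3 -c "
from h import *
st(1)"
```

```text
t 4.025 p [0.5223 0.0082 0.0914] yaw 1.5901 j6 -0.006 tilt rotvec [-0.0046  0.0072  0.    ] F [-1.6  3.9  0.8] M [0.552 0.447 0.077] tau6 0.037 dq6 0.001 op 0.417
to knob 1 [-0.0037 -0.0006] z to .088 -0.0034
```

>>> {"fn": "arm_command", "kwargs": {"plan": [[0, 0, 0, 0, 0, 0, 0.2], [-0.004, -0.001, -0.003, -0.005, 0.007, 0, 0.2], [0, 0, 0, 0, 0, 0, 0.2], [0, 0, 0, 0, 0, 0, -0.2], [0, 0, 0, 0, 0, 0, -0.2]]}}

```text
time_s: 4.65
eef_pos: [0.5189, 0.0082, 0.0899]
eef_rot: [0.705, 1.568, 0.725]
wrist_force: [-1.2, -1.7, -1.3]
opening: 0.419
```

```bash
python3 -c "
from h import *
st(1)"
```

```text
t 4.65 p [0.5189 0.0082 0.0899] yaw 1.5907 j6 -0.005 tilt rotvec [-0.002   0.0023  0.    ] F [-1.2 -1.7 -1.3] M [-0.347  0.211  0.065] tau6 0.025 dq6 0.002 op 0.419
to knob 1 [-0.0003 -0.0006] z to .088 -0.0019
```

>>> {"fn": "arm_command", "kwargs": {"plan": [[0, 0, -0.0005, 0, 0, -0.15, -0.2], [0, 0, -0.0005, 0, 0, -0.15, -0.2], [0, 0, -0.0005, 0, 0, -0.15, -0.2], [0, 0, -0.0005, 0, 0, -0.15, -0.2], [0, 0, -0.0005, 0, 0, -0.15, -0.2]]}}

```text
time_s: 5.28
eef_pos: [0.5189, 0.0085, 0.0881]
eef_rot: [0.769, 1.567, 0.019]
wrist_force: [0.1, 1.9, 2.1]
opening: 0.419
```

```bash
python3 -c "
from h import *
st(1)"
```

```text
t 5.275 p [0.5189 0.0085 0.0881] yaw 0.8203 j6 0.767 tilt rotvec [-0.0001  0.0037  0.    ] F [0.1 1.9 2.1] M [0.184 0.261 0.28 ] tau6 -0.972 dq6 1.224 op 0.419
to knob 1 [-0.0003 -0.0009] z to .088 -0.0001
```

>>> {"fn": "arm_command", "kwargs": {"plan": [[0, 0, -0.0005, 0, 0, -0.13, -0.2], [0, 0, -0.0005, 0, 0, -0.12, -0.2], [0, 0, 0, 0, 0, 0, -0.2], [0, 0, 0, 0, 0, 0, 0.3], [0, 0, 0, 0, 0, 0, 0.3]]}}

```text
time_s: 5.9
eef_pos: [0.5191, 0.0083, 0.0873]
eef_rot: [0.605, 1.567, -0.399]
wrist_force: [-0.4, -0.5, 0.3]
opening: 0.65
```

```bash
python3 -c "
from h import *
st(3)"
```

```text
t 5.9 p [0.5191 0.0083 0.0873] yaw 0.5667 j6 1.021 tilt rotvec [0.0016 0.0039 0.    ] F [-0.4 -0.5  0.3] M [ 0.033  0.008 -0.015] tau6 0.007 dq6 -0.011 op 0.65
to knob 3 [ 0.1104 -0.0884] z to .088 0.0007
```

>>> {"fn": "arm_command", "kwargs": {"plan": [[0, 0, 0.05, 0, 0, 0, 0.3], [0.037, -0.0295, 0, 0, 0, 0.18, 0.3], [0.037, -0.0295, 0, 0, 0, 0.18, 0.3], [0.036, -0.0295, 0, 0, 0, 0.18, 0.3], [0, 0, 0, 0, 0, 0.18, 0.3]]}}

```text
time_s: 6.52
eef_pos: [0.6326, -0.0835, 0.1394]
eef_rot: [0.12, 1.563, -0.137]
wrist_force: [0.1, 0.5, -0.4]
opening: 0.654
```

```bash
python3 -c "
from h import *
st(3)"
```

```text
t 6.525 p [ 0.6326 -0.0835  0.1394] yaw 1.3142 j6 0.125 tilt rotvec [0.001  0.0075 0.    ] F [ 0.1  0.5 -0.4] M [ 0.059  0.087 -0.021] tau6 1.477 dq6 -1.488 op 0.654
to knob 3 [-0.0031  0.0034] z to .088 -0.0514
```

>>> {"fn": "arm_command", "kwargs": {"plan": [[-0.003, 0.003, -0.01, 0, 0.007, 0.15, 0.3], [0, 0, -0.02, 0, 0, 0.1, 0.3], [0, 0, -0.02, 0, 0, 0, 0.3], [-0.001, 0, 0, 0, 0.003, 0, 0.3], [0, 0, 0, 0, 0, 0, 0.3]]}}

```text
time_s: 7.15
eef_pos: [0.63, -0.0824, 0.0886]
eef_rot: [-2.422, 1.569, -2.417]
wrist_force: [0.5, -0.1, -0.2]
opening: 0.651
```

```bash
python3 -c "
from h import *
st(3)"
```

```text
t 7.15 p [ 0.63   -0.0824  0.0886] yaw 1.5757 j6 -0.134 tilt rotvec [ 0.0014 -0.0016  0.    ] F [ 0.5 -0.1 -0.2] M [-0.017 -0.032 -0.019] tau6 -0.003 dq6 -0.005 op 0.651
to knob 3 [-0.0005  0.0023] z to .088 -0.0006
```

>>> {"fn": "arm_command", "kwargs": {"plan": [[0, 0.002, 0, 0, 0, 0, 0.1], [0, 0, 0, 0, 0, 0, -0.2], [0, 0, 0, 0, 0, 0, -0.2], [0, 0, -0.0005, 0, 0, -0.1, -0.2], [0, 0, -0.0005, 0, 0, -0.15, -0.2]]}}

```text
time_s: 7.78
eef_pos: [0.6306, -0.0797, 0.09]
eef_rot: [-0.885, 1.569, -1.134]
wrist_force: [-0.9, 0.5, -0.9]
opening: 0.417
```

```bash
python3 -c "
from h import *
st(3)"
```

```text
t 7.775 p [ 0.6306 -0.0797  0.09  ] yaw 1.321 j6 0.125 tilt rotvec [0.0014 0.0007 0.    ] F [-0.9  0.5 -0.9] M [0.098 0.065 0.342] tau6 -1.083 dq6 1.218 op 0.417
to knob 3 [-0.0011 -0.0004] z to .088 -0.002
```

>>> {"fn": "arm_command", "kwargs": {"plan": [[0, 0, -0.0005, 0, 0, -0.15, -0.2], [0, 0, -0.0005, 0, 0, -0.15, -0.2], [0, 0, -0.0005, 0, 0, -0.15, -0.2], [0, 0, -0.0005, 0, 0, -0.15, -0.2], [0, 0, -0.0005, 0, 0, -0.14, -0.2]]}}

```text
time_s: 8.4
eef_pos: [0.6305, -0.0799, 0.0882]
eef_rot: [-0.821, 1.568, -1.833]
wrist_force: [-0.5, 0.4, -1.4]
opening: 0.422
```

```bash
python3 -c "
from h import *
st(2)"
```

```text
t 8.4 p [ 0.6305 -0.0799  0.0882] yaw 0.5596 j6 0.887 tilt rotvec [ 0.0031 -0.0008  0.    ] F [-0.5  0.4 -1.4] M [0.118 0.139 0.333] tau6 -0.851 dq6 1.142 op 0.422
to knob 2 [-0.0126  0.0992] z to .088 -0.0002
```

>>> {"fn": "arm_command", "kwargs": {"plan": [[0, 0, 0, 0, 0, 0, -0.2], [0, 0, 0, 0, 0, 0, 0.3], [0, 0, 0, 0, 0, 0, 0.3], [0, 0, 0.025, 0, 0, 0, 0.3], [0, 0, 0.025, 0, 0, 0, 0.3]]}}

```text
time_s: 9.02
eef_pos: [0.6296, -0.0804, 0.1376]
eef_rot: [-1.352, 1.565, -2.357]
wrist_force: [1.0, 0.2, -0.2]
opening: 0.651
```

```bash
python3 -c "
from h import *
st(2)"
```

```text
t 9.025 p [ 0.6296 -0.0804  0.1376] yaw 0.5662 j6 0.88 tilt rotvec [ 0.0039 -0.0039  0.    ] F [ 1.   0.2 -0.2] M [-0.034 -0.038 -0.028] tau6 0.008 dq6 -0.008 op 0.651
to knob 2 [-0.0117  0.0997] z to .088 -0.0496
```

>>> {"fn": "arm_command", "kwargs": {"plan": [[-0.004, 0.033, 0, 0, 0, 0.18, 0.3], [-0.004, 0.033, 0, 0, 0, 0.18, 0.3], [-0.004, 0.032, 0, 0, 0, 0.18, 0.3], [0, 0, 0, 0, 0, 0.18, 0.3], [0, 0, 0, 0, 0, 0.18, 0.3]]}}

```text
time_s: 9.65
eef_pos: [0.6198, 0.0196, 0.1426]
eef_rot: [-0.158, 1.561, -0.232]
wrist_force: [0.8, -0.2, 0.2]
opening: 0.648
```

```bash
python3 -c "
from h import *
st(2)"
```

```text
t 9.65 p [0.6198 0.0196 0.1426] yaw 1.4968 j6 0.107 tilt rotvec [0.0022 0.0092 0.    ] F [ 0.8 -0.2  0.2] M [ 0.024 -0.003 -0.012] tau6 1.547 dq6 -1.465 op 0.648
to knob 2 [-0.0019 -0.0003] z to .088 -0.0546
```

>>> {"fn": "arm_command", "kwargs": {"plan": [[-0.002, 0, -0.014, 0, 0.009, 0.06, 0.3], [0, 0, -0.02, 0, 0, 0, 0.3], [0, 0, -0.02, 0, 0, 0, 0.3], [-0.001, 0, 0, 0, 0.002, 0, 0.3], [0, 0, 0, 0, 0, 0, 0.3]]}}

```text
time_s: 10.28
eef_pos: [0.6184, 0.0196, 0.0905]
eef_rot: [-0.623, 1.566, -0.628]
wrist_force: [0.4, 0.4, -0.9]
opening: 0.65
```

```bash
python3 -c "
from h import *
st(2)"
```

```text
t 10.275 p [0.6184 0.0196 0.0905] yaw 1.5654 j6 0.038 tilt rotvec [0.0026 0.0036 0.    ] F [ 0.4  0.4 -0.9] M [-0.005 -0.028 -0.01 ] tau6 0.001 dq6 -0.003 op 0.65
to knob 2 [-0.0005 -0.0003] z to .088 -0.0025
```

Close, then turn 0.25, then 0.77.

>>> {"fn": "arm_command", "kwargs": {"plan": [[0, 0, -0.002, 0, 0, 0, 0.1], [0, 0, 0, 0, 0, 0, -0.2], [0, 0, 0, 0, 0, 0, -0.2], [0, 0, -0.0005, 0, 0, -0.1, -0.2], [0, 0, -0.0005, 0, 0, -0.15, -0.2]]}}

```text
time_s: 10.9
eef_pos: [0.6191, 0.0197, 0.0896]
eef_rot: [-0.395, 1.564, -0.655]
wrist_force: [-0.1, -0.3, -1.2]
opening: 0.419
```

```bash
python3 -c "
from h import *
st(2)"
```

```text
t 10.9 p [0.6191 0.0197 0.0896] yaw 1.3101 j6 0.294 tilt rotvec [0.004  0.0052 0.    ] F [-0.1 -0.3 -1.2] M [-0.009  0.123  0.322] tau6 -1.098 dq6 1.221 op 0.419
to knob 2 [-0.0012 -0.0004] z to .088 -0.0016
```

>>> {"fn": "arm_command", "kwargs": {"plan": [[0, 0, -0.0005, 0, 0, -0.15, -0.2], [0, 0, -0.0005, 0, 0, -0.15, -0.2], [0, 0, -0.0005, 0, 0, -0.15, -0.2], [0, 0, -0.0005, 0, 0, -0.15, -0.2], [0, 0, -0.0005, 0, 0, -0.14, -0.2]]}}

```text
time_s: 11.52
eef_pos: [0.6189, 0.0195, 0.0877]
eef_rot: [-0.443, 1.563, -1.466]
wrist_force: [-0.5, -0.5, 0.2]
opening: 0.418
```

```bash
python3 -c "
from h import *
st(2)"
```

```text
t 11.525 p [0.6189 0.0195 0.0877] yaw 0.5486 j6 1.057 tilt rotvec [0.0076 0.0008 0.    ] F [-0.5 -0.5  0.2] M [-0.003  0.115  0.273] tau6 -0.866 dq6 1.142 op 0.418
to knob 2 [-0.001  -0.0002] z to .088 0.0003
```

>>> {"fn": "arm_command", "kwargs": {"plan": [[0, 0, 0, 0, 0, 0, -0.2], [0, 0, 0, 0, 0, 0, 0.3], [0, 0, 0, 0, 0, 0, 0.3], [0, 0, 0.025, 0, 0, 0, 0.3], [0, 0, 0.025, 0, 0, 0, 0.3]]}}

```text
time_s: 12.15
eef_pos: [0.618, 0.0193, 0.1371]
eef_rot: [-0.847, 1.562, -1.863]
wrist_force: [0.2, 0.8, -0.4]
opening: 0.651
```

```bash
python3 -c "
from h import *
st(4)"
```

```text
t 12.15 p [0.618  0.0193 0.1371] yaw 0.5555 j6 1.05 tilt rotvec [ 0.008  -0.0024  0.    ] F [ 0.2  0.8 -0.4] M [ 0.028 -0.012  0.026] tau6 0.009 dq6 -0.008 op 0.651
to knob 4 [-0.0879 -0.1109] z to .088 -0.0491
```

>>> {"fn": "arm_command", "kwargs": {"plan": [[-0.029, -0.036, 0, -0.005, 0, 0.18, 0.3], [-0.029, -0.036, 0, 0, 0, 0.18, 0.3], [-0.029, -0.036, 0, 0, 0, 0.18, 0.3], [0, 0, 0, 0, 0, 0.18, 0.3], [0, 0, 0, 0, 0, 0.18, 0.3]]}}

```text
time_s: 12.78
eef_pos: [0.531, -0.0919, 0.1418]
eef_rot: [-0.316, 1.552, -0.399]
wrist_force: [0.5, -0.1, -0.2]
opening: 0.65
```

```bash
python3 -c "
from h import *
st(4)"
```

```text
t 12.775 p [ 0.531  -0.0919  0.1418] yaw 1.4877 j6 -0.086 tilt rotvec [0.0071 0.0169 0.    ] F [ 0.5 -0.1 -0.2] M [ 0.062 -0.037  0.033] tau6 1.578 dq6 -1.501 op 0.65
to knob 4 [-0.0009  0.0003] z to .088 -0.0538
```

>>> {"fn": "arm_command", "kwargs": {"plan": [[-0.001, 0, -0.014, 0.007, 0.017, 0.06, 0.3], [0, 0, -0.02, 0, 0, 0, 0.3], [0, 0, -0.02, 0, 0, 0, 0.3], [-0.001, 0, -0.001, 0, 0.003, 0, 0.3], [0, 0, 0, 0, 0, 0, 0.3]]}}

```text
time_s: 13.4
eef_pos: [0.5302, -0.0929, 0.0887]
eef_rot: [-0.239, 1.568, -0.255]
wrist_force: [0.3, -0.5, 0.1]
opening: 0.656
```

```bash
python3 -c "
from h import *
st(4)"
```

```text
t 13.4 p [ 0.5302 -0.0929  0.0887] yaw 1.5548 j6 -0.157 tilt rotvec [0.0006 0.0024 0.    ] F [ 0.3 -0.5  0.1] M [-0.015 -0.01  -0.02 ] tau6 0.0 dq6 -0.003 op 0.656
to knob 4 [-0.0001  0.0013] z to .088 -0.0007
```

>>> {"fn": "arm_command", "kwargs": {"plan": [[0, 0.001, -0.001, 0, 0, 0, 0.1], [0, 0, 0, 0, 0, 0, -0.2], [0, 0, 0, 0, 0, 0, -0.2], [0, 0, -0.0005, 0, 0, -0.1, -0.2], [0, 0, -0.0005, 0, 0, -0.15, -0.2]]}}

```text
time_s: 14.02
eef_pos: [0.5309, -0.0911, 0.0889]
eef_rot: [0.045, 1.566, -0.225]
wrist_force: [-0.6, 0.8, -0.4]
opening: 0.42
```

```bash
python3 -c "
from h import *
st(4)"
```

```text
t 14.025 p [ 0.5309 -0.0911  0.0889] yaw 1.3004 j6 0.101 tilt rotvec [0.0011 0.0047 0.    ] F [-0.6  0.8 -0.4] M [0.203 0.162 0.235] tau6 -1.099 dq6 1.22 op 0.42
to knob 4 [-0.0008 -0.0005] z to .088 -0.0009
```

>>> {"fn": "arm_command", "kwargs": {"plan": [[0, 0, -0.0005, 0, 0, -0.15, -0.2], [0, 0, -0.0005, 0, 0, -0.15, -0.2], [0, 0, -0.0005, 0, 0, -0.15, -0.2], [0, 0, -0.0005, 0, 0, -0.15, -0.2], [0, 0, -0.0005, 0, 0, -0.14, -0.2]]}}

```text
time_s: 14.65
eef_pos: [0.5309, -0.0911, 0.0871]
eef_rot: [-0.081, 1.565, -1.112]
wrist_force: [-1.8, -0.3, -0.6]
opening: 0.42
```

```bash
python3 -c "
from h import *
st(4)"
```

```text
t 14.65 p [ 0.5309 -0.0911  0.0871] yaw 0.5392 j6 0.864 tilt rotvec [0.0051 0.0025 0.    ] F [-1.8 -0.3 -0.6] M [0.144 0.176 0.304] tau6 -0.854 dq6 1.145 op 0.42
to knob 4 [-0.0008 -0.0005] z to .088 0.0009
```

>>> {"fn": "arm_command", "kwargs": {"plan": [[0, 0, 0, 0, 0, 0, -0.2], [0, 0, 0, 0, 0, 0, 0.3], [0, 0, 0, 0, 0, 0, 0.3], [0, 0, 0.03, 0, 0, 0, 0.3], [0, 0, 0.06, 0, 0, 0, 0.3]]}}

```text
time_s: 15.28
eef_pos: [0.5284, -0.0912, 0.1748]
eef_rot: [-1.383, 1.563, -2.408]
wrist_force: [1.1, 0.0, -0.4]
opening: 0.651
```

```bash
python3 -c "
from h import *
st(1)"
```

```text
t 15.275 p [ 0.5284 -0.0912  0.1748] yaw 0.5459 j6 0.857 tilt rotvec [ 0.005  -0.0055  0.    ] F [ 1.1  0.  -0.4] M [ 0.005 -0.037 -0.019] tau6 0.009 dq6 -0.009 op 0.651
to knob 1 [-0.0098  0.0988] z to .088 -0.0868
```

>>> {"fn": "arm_command", "kwargs": {"plan": [[0.012, 0.018, 0.023, 0, 0, 0.18, 0.3], [0.012, 0.018, 0.023, 0, 0, 0.18, 0.3], [0.012, 0.018, 0.023, 0, 0, 0.18, 0.3], [0, 0, 0, 0, 0, 0.15, 0.3], [0, 0, 0, 0, 0, 0, 0.3]]}}

```text
time_s: 15.9
eef_pos: [0.5682, -0.0366, 0.2534]
eef_rot: [-0.185, 1.558, -0.496]
wrist_force: [-0.2, -0.0, 0.2]
opening: 0.646
```

```bash
python3 - <<'E'
from h import *
st(1)
P=pose(); im,d=robot.camera("wrist");cv2.imwrite("pics/w2.png",im); np.savez("pics/w2.npz",p=P[0],R=P[1],d=d)
X=cloud("wrist",d,P);q=circles(X,K0,.085,.105);print(q.round(4)); c,th,K2,e=fit(q[:,:2]);print(c,th,K2.round(4),e.round(4))
# rectified top views at z=.0995, 0.2mm/px, world frame (x up, y left)
m=robot.camera_model("wrist");H=m["hand_eye"];tiles=[]
for k in K2:
    g=np.arange(-25,25,.2)/1000; yy,xx=np.meshgrid(-g,-g)
    W=np.c_[xx.ravel()+k[0],yy.ravel()+k[1],np.full(xx.size,.0995)]
    C=((W-P[0])@P[1]-H[:3,3])@H[:3,:3]
    px=cv2.projectPoints(C,np.zeros(3),np.zeros(3),m["mtx"],m["distortion"])[0].reshape(250,250,2).astype(np.float32)
    tiles.append(cv2.remap(im,px[...,0],px[...,1],cv2.INTER_LINEAR))
cv2.imwrite("pics/tiles2.png",np.vstack([np.hstack([tiles[1],tiles[2]]),np.hstack([tiles[0],tiles[3]])]))
E
```

```text
t 15.9 p [ 0.5682 -0.0366  0.2534] yaw 1.2603 j6 0.249 tilt rotvec [0.0063 0.0117 0.    ] F [-0.2 -0.   0.2] M [-0.002  0.046  0.041] tau6 -0.47 dq6 0.006 op 0.646
to knob 1 [-0.0496  0.0442] z to .088 -0.1654
1908 19.3 [0.5184 0.0069 0.0992]
1551 19.0 [0.6156 0.0182 0.0976]
1469 19.2 [ 0.6268 -0.0793  0.0977]
1805 19.2 [ 0.5296 -0.0907  0.0981]
[[ 0.5189  0.007   0.0993]
 [ 0.6177  0.0186  0.0985]
 [ 0.6293 -0.0803  0.0987]
 [ 0.5305 -0.0921  0.0987]]
[ 0.57411795 -0.03668575] 0.11735496356041492 [[ 0.5186  0.0071]
 [ 0.6179  0.0188]
 [ 0.6296 -0.0805]
 [ 0.5303 -0.0922]] [[ 0.0003 -0.0001]
 [-0.0002 -0.0002]
 [-0.0003  0.0002]
 [ 0.0002  0.0001]]
```

View pics/tiles2.png

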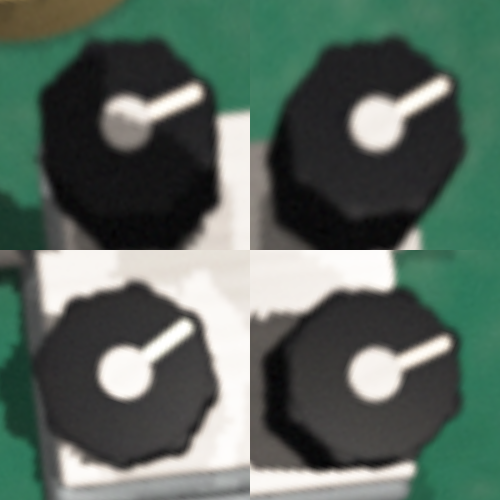

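>>> {"fn": "arm_command", "kwargs": {"plan": [[-0.025, 0.022, -0.03, 0.006, 0.012, 0.15, 0.3], [-0.025, 0.022, -0.04, 0, 0, 0.15, 0.3], [0, 0, -0.04, 0, 0, 0, 0.3], [0, 0, -0.02, 0, 0, 0, 0.3], [0, 0, 0, 0, 0, 0, 0.3]]}}

```text
time_s: 16.58
eef_pos: [0.5152, 0.0071, 0.1194]
eef_rot: [1.368, 1.57, 1.352]
wrist_force: [0.5, 1.0, -0.6]
opening: 0.65
```

```bash
sed -i 's/^K0=.*/K0=np.array([[.5187,.0075],[.6180,.0192],[.6297,-.0801],[.5303,-.0917]])/' h.py; python3 -c "
from h import *
st(1)"
```

```text
t 16.575 p [0.5152 0.0071 0.1194] yaw 1.555 j6 0.029 tilt rotvec [-0.001   0.0002  0.    ] F [ 0.5  1.  -0.6] M [ 0.045 -0.058  0.02 ] tau6 -0.012 dq6 0.012 op 0.65
to knob 1 [0.0035 0.0004] z to .088 -0.0314
```

>>> {"fn": "arm_command", "kwargs": {"plan": [[0.002, 0, -0.017, 0, 0, 0, 0.3], [0, 0, -0.017, 0, 0, 0, 0.3], [0, 0, 0, 0, 0, 0, 0.1], [0, 0, 0, 0, 0, 0, -0.2], [0, 0, 0, 0, 0, 0, -0.2]]}}

```text
time_s: 17.2
eef_pos: [0.5194, 0.0082, 0.0869]
eef_rot: [0.905, 1.564, 0.887]
wrist_force: [0.6, -1.2, -9.6]
opening: 0.423
```

```bash
python3 -c "
from h import *
st(1)"
```

```text
t 17.2 p [0.5194 0.0082 0.0869] yaw 1.552 j6 0.032 tilt rotvec [-0.0055  0.0045  0.    ] F [ 0.6 -1.2 -9.6] M [-0.351 -0.094  0.103] tau6 0.072 dq6 0.001 op 0.423
to knob 1 [-0.0007 -0.0007] z to .088 0.0011
```

>>> {"fn": "arm_command", "kwargs": {"plan": [[0, 0, 0, 0, 0, -0.05, -0.2], [0, 0, -0.0003, 0, 0, -0.05, -0.2], [0, 0, 0, 0, 0, -0.05, -0.2], [0, 0, -0.0003, 0, 0, -0.05, -0.2], [0, 0, 0, 0, 0, -0.05, -0.2]]}}

```text
time_s: 17.82
eef_pos: [0.5194, 0.0081, 0.0863]
eef_rot: [0.971, 1.565, 0.696]
wrist_force: [0.5, 0.9, -5.9]
opening: 0.422
```

```bash
python3 -c "
from h import *
st(1)"
```

```text
t 17.825 p [0.5194 0.0081 0.0863] yaw 1.2962 j6 0.288 tilt rotvec [-0.0037  0.0044  0.    ] F [ 0.5  0.9 -5.9] M [ 0.151 -0.138  0.328] tau6 -0.112 dq6 0.407 op 0.422
to knob 1 [-0.0007 -0.0006] z to .088 0.0017
```

>>> {"fn": "arm_command", "kwargs": {"plan": [[0, 0, 0, 0, 0, -0.05, -0.2], [0, 0, -0.0005, 0, 0, -0.05, -0.2], [0, 0, 0, 0, 0, -0.05, -0.2], [0, 0, -0.0005, 0, 0, -0.05, -0.2], [0, 0, 0, 0, 0, -0.05, -0.2]]}}

```text
time_s: 18.45
eef_pos: [0.5193, 0.0082, 0.0857]
eef_rot: [1.028, 1.566, 0.498]
wrist_force: [0.4, 1.9, -6.1]
opening: 0.423
```

```bash
python3 -c "
from h import *
st(1)"
```

```text
t 18.45 p [0.5193 0.0082 0.0857] yaw 1.0402 j6 0.545 tilt rotvec [-0.0022  0.0041  0.    ] F [ 0.4  1.9 -6.1] M [ 0.189 -0.119  0.375] tau6 -0.087 dq6 0.407 op 0.423
to knob 1 [-0.0006 -0.0007] z to .088 0.0023
```

>>> {"fn": "arm_command", "kwargs": {"plan": [[0, 0, 0, 0, 0, -0.03, -0.2], [0, 0, -0.0003, 0, 0, -0.03, -0.2], [0, 0, 0, 0, 0, -0.03, -0.2], [0, 0, -0.0003, 0, 0, -0.03, -0.2], [0, 0, 0, 0, 0, -0.03, -0.2]]}}

```text
time_s: 19.08
eef_pos: [0.5194, 0.0081, 0.0853]
eef_rot: [1.03, 1.566, 0.342]
wrist_force: [0.4, 1.4, -5.3]
opening: 0.42
```

```bash
python3 -c "
from h import *
st(1)"
```

```text
t 19.075 p [0.5194 0.0081 0.0853] yaw 0.8828 j6 0.703 tilt rotvec [-0.0015  0.0042  0.    ] F [ 0.4  1.4 -5.3] M [0.159 0.039 0.336] tau6 0.069 dq6 0.255 op 0.42
to knob 1 [-0.0007 -0.0006] z to .088 0.0027
```

>>> {"fn": "arm_command", "kwargs": {"plan": [[0, 0, 0, 0, 0, -0.04, -0.2], [0, 0, -0.0003, 0, 0, -0.04, -0.2], [0, 0, 0, 0, 0, -0.04, -0.2], [0, 0, -0.0003, 0, 0, -0.04, -0.2], [0, 0, 0, 0, 0, -0.04, -0.2]]}}

```text
time_s: 19.7
eef_pos: [0.5193, 0.0082, 0.0848]
eef_rot: [1.035, 1.566, 0.136]
wrist_force: [0.6, 1.8, -5.6]
opening: 0.417
```

```bash
sed -i 's/^    if k: print/    print("T",(o["joint_efforts"][5]+1.11*o["dq"][5]).round(3),end=" ")\n    if k: print/' h.py;  python3 -c "
from h import *
st(1)"
```

```text
t 19.7 p [0.5193 0.0082 0.0848] yaw 0.6715 j6 0.915 tilt rotvec [-0.0006  0.0045  0.    ] F [ 0.6  1.8 -5.6] M [0.124 0.033 0.448] tau6 0.095 dq6 0.337 op 0.417
T 0.469 to knob 1 [-0.0006 -0.0007] z to .088 0.0032
```

>>> {"fn": "arm_command", "kwargs": {"plan": [[0, 0, 0, 0, 0, 0, -0.2], [0, 0, 0, 0, 0, 0, 0.3], [0, 0, 0, 0, 0, 0, 0.3], [0, 0, 0.03, 0, 0, 0, 0.3], [0, 0, 0.025, 0, 0, 0, 0.3]]}}

```text
time_s: 20.32
eef_pos: [0.5194, 0.0075, 0.1409]
eef_rot: [0.777, 1.566, -0.125]
wrist_force: [0.2, -0.7, -0.1]
opening: 0.644
```

>>> {"fn": "arm_command", "kwargs": {"plan": [[0.0365, -0.0285, 0, 0, 0.005, 0.17, 0.3], [0.0365, -0.0285, 0, 0, 0, 0.17, 0.3], [0.0365, -0.0285, 0, 0, 0, 0.17, 0.3], [0, 0, 0, 0, 0, 0.17, 0.3], [0, 0, 0, 0, 0, 0.17, 0.3]]}}

```text
time_s: 20.95
eef_pos: [0.6358, -0.082, 0.1466]
eef_rot: [0.337, 1.561, 0.312]
wrist_force: [0.2, 0.8, -0.4]
opening: 0.649
```

```bash
 python3 -c "
from h import *
st(3)"
```

```text
t 20.95 p [ 0.6358 -0.082   0.1466] yaw 1.546 j6 -0.105 tilt rotvec [-0.0032  0.0098  0.    ] F [ 0.2  0.8 -0.4] M [ 0.001 -0.039  0.039] tau6 1.473 dq6 -1.4 op 0.649
T -0.081 to knob 3 [-0.0061  0.0019] z to .088 -0.0586
```

>>> {"fn": "arm_command", "kwargs": {"plan": [[-0.005, 0.002, -0.02, -0.003, 0.01, 0, 0.3], [0, 0, -0.02, 0, 0, 0, 0.3], [0, 0, -0.02, 0, 0, 0, 0.3], [0, 0, -0.001, 0, 0, 0, 0.3], [0, 0, 0, 0, 0, 0, 0.3]]}}

```text
time_s: 21.58
eef_pos: [0.6289, -0.0795, 0.0811]
eef_rot: [-2.832, 1.568, -2.87]
wrist_force: [0.1, -0.8, 0.2]
opening: 0.648
```

```bash
 python3 -c "
from h import *
st(3)"
```

```text
t 21.575 p [ 0.6289 -0.0795  0.0811] yaw 1.5325 j6 -0.087 tilt rotvec [ 0.0007 -0.0027  0.    ] F [ 0.1 -0.8  0.2] M [ 0.018 -0.014  0.005] tau6 -0.003 dq6 0.018 op 0.648
T 0.017 to knob 3 [ 0.0008 -0.0006] z to .088 0.0069
```

>>> {"fn": "arm_command", "kwargs": {"plan": [[0.001, -0.0005, 0.004, 0, 0, 0, 0.1], [0, 0, 0, 0, 0, 0, -0.2], [0, 0, 0, 0, 0, 0, -0.2], [0, 0, -0.0003, 0, 0, -0.08, -0.2], [0, 0, -0.0003, 0, 0, -0.08, -0.2]]}}

```text
time_s: 22.2
eef_pos: [0.6307, -0.0796, 0.087]
eef_rot: [-1.802, 1.57, -2.005]
wrist_force: [-0.1, 1.2, -1.3]
opening: 0.419
```

```bash
 python3 -c "
from h import *
st(3)"
```

```text
t 22.2 p [ 0.6307 -0.0796  0.087 ] yaw 1.3678 j6 0.078 tilt rotvec [ 0.0005 -0.0002  0.    ] F [-0.1  1.2 -1.3] M [0.091 0.113 0.342] tau6 -0.365 dq6 0.647 op 0.419
T 0.353 to knob 3 [-0.001  -0.0005] z to .088 0.001
```

>>> {"fn": "arm_command", "kwargs": {"plan": [[0, 0, -0.0003, 0, 0, -0.08, -0.2], [0, 0, -0.0003, 0, 0, -0.08, -0.2], [0, 0, -0.0003, 0, 0, -0.08, -0.2], [0, 0, -0.0003, 0, 0, -0.08, -0.2], [0, 0, -0.0003, 0, 0, -0.06, -0.2]]}}

```text
time_s: 22.82
eef_pos: [0.6306, -0.0798, 0.086]
eef_rot: [-1.404, 1.569, -1.998]
wrist_force: [-0.6, 0.1, -0.8]
opening: 0.42
```

```bash
 python3 -c "
from h import *
st(3)"
```

```text
t 22.825 p [ 0.6306 -0.0798  0.086 ] yaw 0.9772 j6 0.468 tilt rotvec [ 0.0012 -0.0005  0.    ] F [-0.6  0.1 -0.8] M [0.059 0.069 0.287] tau6 -0.141 dq6 0.489 op 0.42
T 0.402 to knob 3 [-0.0009 -0.0003] z to .088 0.002
```

>>> {"fn": "arm_command", "kwargs": {"plan": [[0, 0, 0, 0, 0, -0.04, -0.2], [0, 0, -0.0003, 0, 0, -0.04, -0.2], [0, 0, 0, 0, 0, -0.04, -0.2], [0, 0, -0.0003, 0, 0, -0.04, -0.2], [0, 0, 0, 0, 0, -0.04, -0.2]]}}

```text
time_s: 23.45
eef_pos: [0.6306, -0.0799, 0.0856]
eef_rot: [-1.319, 1.569, -2.117]
wrist_force: [-0.2, 0.1, -2.5]
opening: 0.423
```

```bash
 python3 -c "
from h import *
st(3)"
```

```text
t 23.45 p [ 0.6306 -0.0799  0.0856] yaw 0.7735 j6 0.672 tilt rotvec [ 0.0017 -0.001   0.    ] F [-0.2  0.1 -2.5] M [ 0.03  -0.031  0.488] tau6 0.135 dq6 0.322 op 0.423
T 0.493 to knob 3 [-0.0009 -0.0002] z to .088 0.0024
```

>>> {"fn": "arm_command", "kwargs": {"plan": [[0, 0, 0, 0, 0, 0, -0.2], [0, 0, 0, 0, 0, 0, 0.3], [0, 0, 0, 0, 0, 0, 0.3], [0, 0, 0.03, 0, 0, 0, 0.3], [0, 0, 0.025, 0, 0, 0, 0.3]]}}

```text
time_s: 24.08
eef_pos: [0.6298, -0.0801, 0.1404]
eef_rot: [-1.86, 1.567, -2.657]
wrist_force: [0.8, -0.4, 0.2]
opening: 0.655
```

>>> {"fn": "arm_command", "kwargs": {"plan": [[-0.004, 0.032, 0, 0, 0.002, 0.16, 0.3], [-0.004, 0.032, 0, 0, 0, 0.16, 0.3], [-0.004, 0.032, 0, 0, 0, 0.16, 0.3], [0, 0, 0, 0, 0, 0.16, 0.3], [0, 0, 0, 0, 0, 0.14, 0.3]]}}

```text
time_s: 24.7
eef_pos: [0.6201, 0.018, 0.1458]
eef_rot: [-0.302, 1.564, -0.294]
wrist_force: [-0.0, -0.2, 0.1]
opening: 0.648
```

```bash
 python3 -c "
from h import *
st(2)"
```

```text
t 24.7 p [0.6201 0.018  0.1458] yaw 1.5785 j6 0.022 tilt rotvec [0.0019 0.0064 0.    ] F [-0.  -0.2  0.1] M [0.004 0.005 0.023] tau6 1.171 dq6 -1.146 op 0.648
T -0.102 to knob 2 [-0.0021  0.0012] z to .088 -0.0578
```

>>> {"fn": "arm_command", "kwargs": {"plan": [[-0.002, 0.001, -0.02, 0.002, 0.006, 0, 0.3], [0, 0, -0.02, 0, 0, 0, 0.3], [0, 0, -0.018, 0, 0, 0, 0.3], [0, 0, 0, 0, 0, 0, 0.3], [0, 0, 0, 0, 0, 0, 0.3]]}}

```text
time_s: 25.32
eef_pos: [0.617, 0.0186, 0.0831]
eef_rot: [3.103, 1.569, 3.1]
wrist_force: [-0.3, 0.2, 0.3]
opening: 0.654
```

```bash
 python3 -c "
from h import *
st(2)"
```

```text
t 25.325 p [0.617  0.0186 0.0831] yaw 1.5671 j6 0.034 tilt rotvec [-0.0001 -0.0014 -0.    ] F [-0.3  0.2  0.3] M [ 0.002 -0.016  0.04 ] tau6 -0.002 dq6 0.011 op 0.654
T 0.01 to knob 2 [0.001  0.0006] z to .088 0.0049
```

>>> {"fn": "arm_command", "kwargs": {"plan": [[0.001, 0.0005, 0.002, 0, 0, 0, 0.1], [0, 0, 0, 0, 0, 0, -0.2], [0, 0, 0, 0, 0, 0, -0.2], [0, 0, -0.0003, 0, 0, -0.08, -0.2], [0, 0, -0.0003, 0, 0, -0.08, -0.2]]}}

```text
time_s: 25.95
eef_pos: [0.6187, 0.0197, 0.0864]
eef_rot: [1.01, 1.569, 0.842]
wrist_force: [0.1, -0.2, -0.2]
opening: 0.42
```

```bash
 python3 -c "
from h import *
st(2)"
```

```text
t 25.95 p [0.6187 0.0197 0.0864] yaw 1.4027 j6 0.2 tilt rotvec [-0.001   0.0009  0.    ] F [ 0.1 -0.2 -0.2] M [0.12  0.163 0.287] tau6 -0.384 dq6 0.648 op 0.42
T 0.335 to knob 2 [-0.0007 -0.0005] z to .088 0.0016
```

>>> {"fn": "arm_command", "kwargs": {"plan": [[0, 0, -0.0003, 0, 0, -0.08, -0.2], [0, 0, -0.0003, 0, 0, -0.07, -0.2], [0, 0, -0.0003, 0, 0, -0.06, -0.2], [0, 0, -0.0003, 0, 0, -0.05, -0.2], [0, 0, -0.0003, 0, 0, -0.04, -0.2]]}}

```text
time_s: 26.58
eef_pos: [0.6187, 0.0198, 0.0857]
eef_rot: [0.312, 1.569, -0.164]
wrist_force: [-0.5, 0.5, -0.1]
opening: 0.421
```

```bash
 python3 -c "
from h import *
st(2)"
```

```text
t 26.575 p [0.6187 0.0198 0.0857] yaw 1.0951 j6 0.508 tilt rotvec [0.0003 0.0016 0.    ] F [-0.5  0.5 -0.1] M [0.138 0.213 0.321] tau6 -0.018 dq6 0.326 op 0.421
T 0.344 to knob 2 [-0.0007 -0.0006] z to .088 0.0023
```

>>> {"fn": "arm_command", "kwargs": {"plan": [[0, 0, 0, 0, 0, -0.04, -0.2], [0, 0, -0.0003, 0, 0, -0.04, -0.2], [0, 0, 0, 0, 0, -0.04, -0.2], [0, 0, -0.0003, 0, 0, -0.04, -0.2], [0, 0, 0, 0, 0, -0.04, -0.2]]}}

```text
time_s: 27.2
eef_pos: [0.6187, 0.0198, 0.0853]
eef_rot: [-0.061, 1.569, -0.74]
wrist_force: [-0.3, 0.4, -3.2]
opening: 0.422
```

```bash
 python3 -c "
from h import *
st(2)"
```

```text
t 27.2 p [0.6187 0.0198 0.0853] yaw 0.8917 j6 0.712 tilt rotvec [0.0015 0.0016 0.    ] F [-0.3  0.4 -3.2] M [ 0.088 -0.049  0.389] tau6 0.098 dq6 0.321 op 0.422
T 0.454 to knob 2 [-0.0007 -0.0006] z to .088 0.0027
```

>>> {"fn": "arm_command", "kwargs": {"plan": [[0, 0, 0, 0, 0, 0, -0.2], [0, 0, 0, 0, 0, 0, 0.3], [0, 0, 0, 0, 0, 0, 0.3], [0, 0, 0.03, 0, 0, 0, 0.3], [0, 0, 0.025, 0, 0, 0, 0.3]]}}

```text
time_s: 27.82
eef_pos: [0.6178, 0.0193, 0.14]
eef_rot: [-1.329, 1.568, -2.007]
wrist_force: [0.8, 0.1, 0.1]
opening: 0.648
```

>>> {"fn": "arm_command", "kwargs": {"plan": [[-0.029, -0.036, 0, 0, 0, 0.14, 0.3], [-0.029, -0.036, 0, 0, 0, 0.14, 0.3], [-0.028, -0.036, 0, 0, 0, 0.14, 0.3], [0, 0, 0, 0, 0, 0.14, 0.3], [0, 0, 0, 0, 0, 0.12, 0.3]]}}

```text
time_s: 28.45
eef_pos: [0.5318, -0.0924, 0.1449]
eef_rot: [-0.151, 1.561, -0.127]
wrist_force: [1.3, 0.0, -0.5]
opening: 0.652
```

```bash
 python3 -c "
from h import *
st(4)"
```

```text
t 28.45 p [ 0.5318 -0.0924  0.1449] yaw 1.595 j6 -0.196 tilt rotvec [0.0013 0.0099 0.    ] F [ 1.3  0.  -0.5] M [-0.011 -0.034  0.037] tau6 0.996 dq6 -0.994 op 0.652
T -0.108 to knob 4 [-0.0015  0.0007] z to .088 -0.0569
```

>>> {"fn": "arm_command", "kwargs": {"plan": [[-0.001, 0.001, -0.02, 0.001, 0.008, 0, 0.3], [0, 0, -0.02, 0, 0, 0, 0.3], [0, 0, -0.016, 0, 0, 0, 0.3], [0, 0, 0, 0, 0, 0, 0.3], [0, 0, 0, 0, 0, 0, 0.3]]}}

```text
time_s: 29.08
eef_pos: [0.5303, -0.0911, 0.0846]
eef_rot: [-0.644, 1.57, -0.627]
wrist_force: [-0.0, 0.1, -0.3]
opening: 0.653
```

```bash
 python3 -c "
from h import *
st(4)"
```

```text
t 29.075 p [ 0.5303 -0.0911  0.0846] yaw 1.588 j6 -0.187 tilt rotvec [0.0003 0.0005 0.    ] F [-0.   0.1 -0.3] M [ 0.034  0.011 -0.055] tau6 0.0 dq6 0.007 op 0.653
T 0.008 to knob 4 [ 0.     -0.0006] z to .088 0.0034
```

>>> {"fn": "arm_command", "kwargs": {"plan": [[0, -0.0005, 0.001, 0, 0, 0, 0.1], [0, 0, 0, 0, 0, 0, -0.2], [0, 0, 0, 0, 0, 0, -0.2], [0, 0, -0.0003, 0, 0, -0.08, -0.2], [0, 0, -0.0003, 0, 0, -0.08, -0.2]]}}

```text
time_s: 29.7
eef_pos: [0.5309, -0.0911, 0.0868]
eef_rot: [0.14, 1.568, -0.006]
wrist_force: [-0.6, 0.9, -0.5]
opening: 0.418
```

>>> {"fn": "arm_command", "kwargs": {"plan": [[0, 0, -0.0003, 0, 0, -0.08, -0.2], [0, 0, -0.0003, 0, 0, -0.07, -0.2], [0, 0, -0.0003, 0, 0, -0.06, -0.2], [0, 0, -0.0003, 0, 0, -0.05, -0.2], [0, 0, -0.0003, 0, 0, -0.04, -0.2]]}}

```text
time_s: 30.32
eef_pos: [0.5309, -0.0911, 0.086]
eef_rot: [0.009, 1.568, -0.445]
wrist_force: [-0.3, 0.6, 0.5]
opening: 0.42
```

```bash
 python3 -c "
from h import *
st(4)"
```

```text
t 30.325 p [ 0.5309 -0.0911  0.086 ] yaw 1.1171 j6 0.284 tilt rotvec [0.0014 0.0029 0.    ] F [-0.3  0.6  0.5] M [0.135 0.136 0.259] tau6 -0.018 dq6 0.324 op 0.42
T 0.342 to knob 4 [-0.0006 -0.0006] z to .088 0.002
```

>>> {"fn": "arm_command", "kwargs": {"plan": [[0, 0, 0, 0, 0, -0.04, -0.2], [0, 0, -0.0003, 0, 0, -0.04, -0.2], [0, 0, 0, 0, 0, -0.04, -0.2], [0, 0, -0.0003, 0, 0, -0.04, -0.2], [0, 0, 0, 0, 0, -0.04, -0.2]]}}

```text
time_s: 30.95
eef_pos: [0.5309, -0.0911, 0.0856]
eef_rot: [-0.1, 1.567, -0.757]
wrist_force: [-0.2, 0.3, -2.6]
opening: 0.423
```

```bash
 python3 -c "
from h import *
st(4)"
```

```text
t 30.95 p [ 0.5309 -0.0911  0.0856] yaw 0.9142 j6 0.488 tilt rotvec [0.0025 0.0027 0.    ] F [-0.2  0.3 -2.6] M [ 0.093 -0.067  0.405] tau6 0.122 dq6 0.322 op 0.423
T 0.48 to knob 4 [-0.0006 -0.0006] z to .088 0.0024
```

>>> {"fn": "arm_command", "kwargs": {"plan": [[0, 0, 0, 0, 0, 0, -0.2], [0, 0, 0, 0, 0, 0, 0.3], [0, 0, 0, 0, 0, 0, 0.3], [0, 0, 0.03, 0, 0, 0, 0.3], [0, 0, 0.025, 0, 0, 0, 0.3]]}}

```text
time_s: 31.58
eef_pos: [0.53, -0.0914, 0.1406]
eef_rot: [-0.856, 1.568, -1.512]
wrist_force: [0.3, -0.4, 0.0]
opening: 0.652
```

>>> {"fn": "arm_command", "kwargs": {"plan": [[-0.004, 0.032, 0, 0, 0.002, 0.14, 0.3], [-0.004, 0.032, 0, 0, 0, 0.14, 0.3], [-0.004, 0.032, 0, 0, 0, 0.14, 0.3], [0, 0, 0, 0, 0, 0.14, 0.3], [0, 0, 0, 0, 0, 0, 0.3]]}}

```text
time_s: 32.2
eef_pos: [0.5205, 0.0066, 0.1453]
eef_rot: [-0.122, 1.562, -0.202]
wrist_force: [-0.3, -0.5, -0.0]
opening: 0.647
```

```bash
 python3 -c "
from h import *
st(1)"
```

```text
t 32.2 p [0.5205 0.0066 0.1453] yaw 1.4903 j6 0.094 tilt rotvec [0.0019 0.0091 0.    ] F [-0.3 -0.5 -0. ] M [0.041 0.002 0.01 ] tau6 -0.437 dq6 0.015 op 0.647
T -0.421 to knob 1 [-0.0018  0.0009] z to .088 -0.0573
```

>>> {"fn": "arm_command", "kwargs": {"plan": [[-0.002, 0.001, -0.02, 0.002, 0.008, 0, 0.3], [0, 0, -0.02, 0, 0, 0, 0.3], [0, 0, -0.017, 0, 0, 0, 0.3], [0, 0, 0, 0, 0, 0, 0.3], [0, 0, 0, 0, 0, 0, 0.3]]}}

```text
time_s: 32.83
eef_pos: [0.5171, 0.006, 0.0828]
eef_rot: [-3.133, 1.568, 3.058]
wrist_force: [-0.3, 0.3, 0.8]
opening: 0.649
```

```bash
 python3 -c "
from h import *
st(1)"
```

```text
t 32.825 p [0.5171 0.006  0.0828] yaw 1.4787 j6 0.104 tilt rotvec [-0.0002 -0.0027 -0.    ] F [-0.3  0.3  0.8] M [0.001 0.005 0.008] tau6 -0.001 dq6 0.007 op 0.649
T 0.006 to knob 1 [0.0016 0.0015] z to .088 0.0052
```

>>> {"fn": "arm_command", "kwargs": {"plan": [[0.002, 0.0015, 0.002, 0, 0, 0, 0.1], [0, 0, 0, 0, 0, 0, -0.2], [0, 0, 0, 0, 0, 0, -0.2], [0, 0, 0, 0, 0, 0, -0.2], [0, 0, 0, 0, 0, 0, -0.2]]}}

```text
time_s: 33.45
eef_pos: [0.5199, 0.0081, 0.0864]
eef_rot: [2.08, 1.569, 1.987]
wrist_force: [-0.3, 1.1, -0.9]
opening: 0.418
```

```bash
 python3 -c "
from h import *
st(1)"
```

```text
t 33.45 p [0.5199 0.0081 0.0864] yaw 1.478 j6 0.107 tilt rotvec [-0.0018 -0.0008 -0.    ] F [-0.3  1.1 -0.9] M [ 0.128 -0.003  0.01 ] tau6 0.009 dq6 0.001 op 0.418
T 0.01 to knob 1 [-0.0012 -0.0006] z to .088 0.0016
```

>>> {"fn": "arm_command", "kwargs": {"plan": [[0, 0, 0, 0, 0, -0.015, -0.2], [0, 0, 0, 0, 0, -0.015, -0.2], [0, 0, 0, 0, 0, -0.015, -0.2], [0, 0, 0, 0, 0, -0.015, -0.2], [0, 0, 0, 0, 0, -0.015, -0.2]]}}

```text
time_s: 34.08
eef_pos: [0.5199, 0.0081, 0.0862]
eef_rot: [2.231, 1.569, 2.06]
wrist_force: [0.5, 0.1, -2.7]
opening: 0.419
```

```bash
 python3 -c "
from h import *
st(1)"
```

```text
t 34.075 p [0.5199 0.0081 0.0862] yaw 1.4 j6 0.186 tilt rotvec [-0.0014 -0.0008 -0.    ] F [ 0.5  0.1 -2.7] M [ 0.003 -0.04   0.475] tau6 0.355 dq6 0.126 op 0.419
T 0.495 to knob 1 [-0.0012 -0.0006] z to .088 0.0018
```

>>> {"fn": "arm_command", "kwargs": {"plan": [[0, 0, 0, 0, 0, -0.012, -0.2], [0, 0, 0, 0, 0, -0.012, -0.2], [0, 0, 0, 0, 0, -0.012, -0.2], [0, 0, 0, 0, 0, -0.012, -0.2], [0, 0, 0, 0, 0, -0.012, -0.2]]}}

```text
time_s: 34.7
eef_pos: [0.52, 0.0081, 0.0861]
eef_rot: [2.302, 1.569, 2.067]
wrist_force: [0.2, 0.7, -2.2]
opening: 0.419
```

```bash
 python3 -c "
from h import *
st(1)"
```

```text
t 34.7 p [0.52   0.0081 0.0861] yaw 1.336 j6 0.25 tilt rotvec [-0.0013 -0.0007 -0.    ] F [ 0.2  0.7 -2.2] M [ 0.042 -0.068  0.598] tau6 0.445 dq6 0.103 op 0.419
T 0.559 to knob 1 [-0.0013 -0.0006] z to .088 0.0019
```

>>> {"fn": "arm_command", "kwargs": {"plan": [[0, 0, 0, 0, 0, 0, -0.2], [0, 0, 0, 0, 0, 0, 0.3], [0, 0, 0, 0, 0, 0, 0.3], [0, 0, 0.03, 0, 0, 0, 0.3], [0, 0, 0.025, 0, 0, 0, 0.3]]}}

```text
time_s: 35.33
eef_pos: [0.519, 0.0077, 0.1414]
eef_rot: [3.069, 1.567, 2.831]
wrist_force: [0.4, -0.3, -0.7]
opening: 0.652
```

>>> {"fn": "arm_command", "kwargs": {"plan": [[0.036, -0.029, 0, 0, 0.005, 0, 0.3], [0.036, -0.029, 0, 0, 0, 0, 0.3], [0.036, -0.029, 0, 0, 0, 0, 0.3], [0, 0, 0, 0, 0, 0, 0.3], [0, 0, 0, 0, 0, 0, 0.3]]}}

```text
time_s: 35.95
eef_pos: [0.6317, -0.0818, 0.1461]
eef_rot: [2.206, 1.57, 1.967]
wrist_force: [0.6, 1.1, 0.1]
opening: 0.649
```

```bash
 python3 -c "
from h import *
st(3)"
```

```text
t 35.95 p [ 0.6317 -0.0818  0.1461] yaw 1.3317 j6 0.11 tilt rotvec [-0.0009 -0.0004 -0.    ] F [0.6 1.1 0.1] M [0.004 0.011 0.033] tau6 -0.007 dq6 0.002 op 0.649
T -0.004 to knob 3 [-0.002   0.0017] z to .088 -0.0581
```

>>> {"fn": "arm_command", "kwargs": {"plan": [[-0.001, 0.0015, -0.02, 0, 0, 0.1, 0.3], [0, 0, -0.02, 0, 0, 0, 0.3], [0, 0, -0.016, 0, 0, 0, 0.3], [0, 0, 0, 0, 0, 0, 0.3], [0, 0, 0, 0, 0, 0, 0.3]]}}

```text
time_s: 36.58
eef_pos: [0.6282, -0.0773, 0.0912]
eef_rot: [0.664, 1.569, 0.531]
wrist_force: [0.5, 0.6, -0.3]
opening: 0.65
```

```bash
 python3 -c "
from h import *
st(3)"
```

```text
t 36.575 p [ 0.6282 -0.0773  0.0912] yaw 1.4374 j6 0.01 tilt rotvec [-0.001   0.0016  0.    ] F [ 0.5  0.6 -0.3] M [-0.005 -0.014 -0.046] tau6 -0.0 dq6 0.001 op 0.65
T 0.001 to knob 3 [ 0.0015 -0.0028] z to .088 -0.0032
```

>>> {"fn": "arm_command", "kwargs": {"plan": [[0.001, -0.003, -0.005, 0, 0, 0, 0.2], [0, 0, 0, 0, 0, 0, 0.1], [0, 0, 0, 0, 0, 0, -0.2], [0, 0, 0, 0, 0, 0, -0.2], [0, 0, 0, 0, 0, 0, -0.2]]}}

```text
time_s: 37.2
eef_pos: [0.6302, -0.0796, 0.0883]
eef_rot: [0.655, 1.565, 0.523]
wrist_force: [0.3, 1.7, -0.6]
opening: 0.411
```

>>> {"fn": "arm_command", "kwargs": {"plan": [[0, 0, 0, 0, 0, -0.012, -0.2], [0, 0, 0, 0, 0, -0.012, -0.2], [0, 0, 0, 0, 0, -0.012, -0.2], [0, 0, 0, 0, 0, -0.012, -0.2], [0, 0, 0, 0, 0, -0.012, -0.2]]}}

```text
time_s: 37.83
eef_pos: [0.6302, -0.0796, 0.0882]
eef_rot: [0.633, 1.566, 0.438]
wrist_force: [-0.8, 0.7, -0.2]
opening: 0.421
```

```bash
 python3 -c "
from h import *
st(3)"
```

```text
t 37.825 p [ 0.6302 -0.0796  0.0882] yaw 1.3759 j6 0.068 tilt rotvec [-0.0022  0.0047  0.    ] F [-0.8  0.7 -0.2] M [0.192 0.085 0.508] tau6 0.383 dq6 0.101 op 0.421
T 0.494 to knob 3 [-0.0005 -0.0005] z to .088 -0.0002
```

>>> {"fn": "arm_command", "kwargs": {"plan": [[0, 0, 0, 0, 0, -0.01, -0.2], [0, 0, 0, 0, 0, -0.01, -0.2], [0, 0, 0, 0, 0, -0.01, -0.2], [0, 0, 0, 0, 0, -0.01, -0.2], [0, 0, 0, 0, 0, -0.01, -0.2]]}}

```text
time_s: 38.45
eef_pos: [0.6302, -0.0796, 0.0881]
eef_rot: [0.626, 1.566, 0.378]
wrist_force: [0.1, 0.8, -0.9]
opening: 0.423
```

```bash
 python3 -c "
from h import *
st(3)"
```

```text
t 38.45 p [ 0.6302 -0.0796  0.0881] yaw 1.3226 j6 0.121 tilt rotvec [-0.0019  0.0047  0.    ] F [ 0.1  0.8 -0.9] M [0.144 0.031 0.5  ] tau6 0.453 dq6 0.085 op 0.423
T 0.547 to knob 3 [-0.0005 -0.0005] z to .088 -0.0001
```

>>> {"fn": "arm_command", "kwargs": {"plan": [[0, 0, 0, 0, 0, 0, -0.2], [0, 0, 0, 0, 0, 0, 0.3], [0, 0, 0, 0, 0, 0, 0.3], [0, 0, 0.03, 0, 0, 0, 0.3], [0, 0, 0.025, 0, 0, 0, 0.3]]}}

```text
time_s: 39.08
eef_pos: [0.6289, -0.0803, 0.142]
eef_rot: [1.518, 1.569, 1.266]
wrist_force: [1.3, -1.0, -0.2]
opening: 0.648
```

>>> {"fn": "arm_command", "kwargs": {"plan": [[-0.004, 0.032, 0, 0, 0.005, 0.1, 0.3], [-0.004, 0.032, 0, 0, 0, 0, 0.3], [-0.004, 0.032, 0, 0, 0, 0, 0.3], [0, 0, 0, 0, 0, 0, 0.3], [0, 0, 0, 0, 0, 0, 0.3]]}}

```text
time_s: 39.7
eef_pos: [0.6188, 0.0163, 0.1461]
eef_rot: [-0.038, 1.568, -0.191]
wrist_force: [-0.5, -0.8, -0.4]
opening: 0.645
```

```bash
 python3 -c "
from h import *
st(2)"
```

```text
t 39.7 p [0.6188 0.0163 0.1461] yaw 1.4179 j6 0.179 tilt rotvec [0.0005 0.0027 0.    ] F [-0.5 -0.8 -0.4] M [-0.015  0.026  0.016] tau6 0.008 dq6 0.004 op 0.645
T 0.012 to knob 2 [-0.0008  0.0029] z to .088 -0.0581
```

>>> {"fn": "arm_command", "kwargs": {"plan": [[-0.001, 0.003, -0.02, 0, 0.002, 0.08, 0.3], [0, 0, -0.02, 0, 0, 0, 0.3], [0, 0, -0.016, 0, 0, 0, 0.3], [0, 0, 0, 0, 0, 0, 0.3], [0, 0, 0, 0, 0, 0, 0.3]]}}

```text
time_s: 40.33
eef_pos: [0.619, 0.015, 0.0895]
eef_rot: [-0.386, 1.568, -0.462]
wrist_force: [0.3, -0.1, 0.4]
opening: 0.65
```

```bash
 python3 -c "
from h import *
st(2)"
```

```text
t 40.325 p [0.619  0.015  0.0895] yaw 1.4947 j6 0.101 tilt rotvec [0.0015 0.0029 0.    ] F [ 0.3 -0.1  0.4] M [ 0.034 -0.031  0.046] tau6 -0.0 dq6 -0.002 op 0.65
T -0.002 to knob 2 [-0.001   0.0042] z to .088 -0.0015
```

>>> {"fn": "arm_command", "kwargs": {"plan": [[0, 0.005, -0.003, 0, 0, 0, 0.2], [0, 0, 0, 0, 0, 0, 0.1], [0, 0, 0, 0, 0, 0, -0.2], [0, 0, 0, 0, 0, 0, -0.2], [0, 0, 0, 0, 0, 0, -0.2]]}}

```text
time_s: 40.95
eef_pos: [0.6199, 0.0197, 0.0885]
eef_rot: [-0.41, 1.564, -0.486]
wrist_force: [-0.9, -1.5, -0.5]
opening: 0.418
```

>>> {"fn": "arm_command", "kwargs": {"plan": [[0, 0, 0, 0, 0, -0.012, -0.2], [0, 0, 0, 0, 0, -0.012, -0.2], [0, 0, 0, 0, 0, -0.012, -0.2], [0, 0, 0, 0, 0, -0.012, -0.2], [0, 0, 0, 0, 0, -0.012, -0.2]]}}

```text
time_s: 41.58
eef_pos: [0.6199, 0.0197, 0.0884]
eef_rot: [-0.493, 1.564, -0.631]
wrist_force: [0.9, -0.5, -1.3]
opening: 0.422
```

```bash
 python3 -c "
from h import *
st(2)"
```

```text
t 41.575 p [0.6199 0.0197 0.0884] yaw 1.4323 j6 0.172 tilt rotvec [0.0039 0.0053 0.    ] F [ 0.9 -0.5 -1.3] M [-0.287 -0.049  0.451] tau6 0.359 dq6 0.103 op 0.422
T 0.473 to knob 2 [-0.0019 -0.0005] z to .088 -0.0004
```

>>> {"fn": "arm_command", "kwargs": {"plan": [[0, 0, 0, 0, 0, -0.013, -0.2], [0, 0, 0, 0, 0, -0.013, -0.2], [0, 0, 0, 0, 0, -0.013, -0.2], [0, 0, 0, 0, 0, -0.013, -0.2], [0, 0, 0, 0, 0, -0.013, -0.2]]}}

```text
time_s: 42.2
eef_pos: [0.6199, 0.0196, 0.0883]
eef_rot: [-0.519, 1.564, -0.726]
wrist_force: [-0.1, -1.6, -1.2]
opening: 0.417
```

```bash
 python3 -c "
from h import *
st(2)"
```

```text
t 42.2 p [0.6199 0.0196 0.0883] yaw 1.3631 j6 0.241 tilt rotvec [0.0044 0.005  0.    ] F [-0.1 -1.6 -1.2] M [-0.286 -0.022  0.477] tau6 0.42 dq6 0.11 op 0.417
T 0.542 to knob 2 [-0.0019 -0.0004] z to .088 -0.0003
```

>>> {"fn": "arm_command", "kwargs": {"plan": [[0, 0, 0, 0, 0, 0, -0.2], [0, 0, 0, 0, 0, 0, 0.3], [0, 0, 0, 0, 0, 0, 0.3], [0, 0, 0.03, 0, 0, 0, 0.3], [0, 0, 0.025, 0, 0, 0, 0.3]]}}

```text
time_s: 42.82
eef_pos: [0.6186, 0.0203, 0.1426]
eef_rot: [-0.956, 1.568, -1.166]
wrist_force: [-0.5, 0.1, 0.3]
opening: 0.653
```

>>> {"fn": "arm_command", "kwargs": {"plan": [[-0.029, -0.036, 0, -0.004, 0.003, 0.1, 0.3], [-0.029, -0.036, 0, 0, 0, 0, 0.3], [-0.029, -0.036, 0, 0, 0, 0, 0.3], [0, 0, 0, 0, 0, 0, 0.3], [0, 0, 0, 0, 0, 0, 0.3]]}}

```text
time_s: 43.45
eef_pos: [0.5321, -0.0892, 0.1469]
eef_rot: [-0.549, 1.561, -0.656]
wrist_force: [-0.4, 0.9, -0.7]
opening: 0.651
```

```bash
 python3 -c "
from h import *
st(4)"
```

```text
t 43.45 p [ 0.5321 -0.0892  0.1469] yaw 1.4639 j6 -0.057 tilt rotvec [0.0058 0.0076 0.    ] F [-0.4  0.9 -0.7] M [-0.029  0.025  0.002] tau6 -0.01 dq6 -0.003 op 0.651
T -0.013 to knob 4 [-0.0018 -0.0025] z to .088 -0.0589
```

>>> {"fn": "arm_command", "kwargs": {"plan": [[-0.002, -0.002, -0.02, 0.005, 0.007, 0.05, 0.3], [0, 0, -0.02, 0, 0, 0, 0.3], [0, 0, -0.016, 0, 0, 0, 0.3], [0, 0, 0, 0, 0, 0, 0.3], [0, 0, 0, 0, 0, 0, 0.3]]}}

```text
time_s: 44.08
eef_pos: [0.5337, -0.0882, 0.0902]
eef_rot: [0.099, 1.567, 0.048]
wrist_force: [-0.5, -0.2, 1.5]
opening: 0.653
```

```bash
 python3 -c "
from h import *
st(4)"
```

```text
t 44.075 p [ 0.5337 -0.0882  0.0902] yaw 1.5198 j6 -0.113 tilt rotvec [-0.0002  0.0036  0.    ] F [-0.5 -0.2  1.5] M [-0.011 -0.036  0.001] tau6 -0.0 dq6 0.001 op 0.653
T 0.001 to knob 4 [-0.0034 -0.0035] z to .088 -0.0022
```

>>> {"fn": "arm_command", "kwargs": {"plan": [[-0.0035, -0.0035, -0.004, 0, 0.003, 0, 0.2], [0, 0, 0, 0, 0, 0, 0.1], [0, 0, 0, 0, 0, 0, -0.2], [0, 0, 0, 0, 0, 0, -0.2], [0, 0, 0, 0, 0, 0, -0.2]]}}

```text
time_s: 44.7
eef_pos: [0.5309, -0.0911, 0.088]
eef_rot: [0.565, 1.567, 0.515]
wrist_force: [0.8, 0.8, -1.1]
opening: 0.421
```

>>> {"fn": "arm_command", "kwargs": {"plan": [[0, 0, 0, 0, 0, -0.012, -0.2], [0, 0, 0, 0, 0, -0.012, -0.2], [0, 0, 0, 0, 0, -0.012, -0.2], [0, 0, 0, 0, 0, -0.012, -0.2], [0, 0, 0, 0, 0, -0.012, -0.2]]}}

```text
time_s: 45.32
eef_pos: [0.5309, -0.0911, 0.0879]
eef_rot: [0.521, 1.567, 0.408]
wrist_force: [-0.0, 1.2, -1.4]
opening: 0.421
```

```bash
 python3 -c "
from h import *
st(4)"
```

```text
t 45.325 p [ 0.5309 -0.0911  0.0879] yaw 1.4582 j6 -0.058 tilt rotvec [-0.0015  0.0034  0.    ] F [-0.   1.2 -1.4] M [0.129 0.008 0.482] tau6 0.374 dq6 0.101 op 0.421
T 0.486 to knob 4 [-0.0006 -0.0006] z to .088 0.0001
```

>>> {"fn": "arm_command", "kwargs": {"plan": [[0, 0, 0, 0, 0, -0.011, -0.2], [0, 0, 0, 0, 0, -0.011, -0.2], [0, 0, 0, 0, 0, -0.011, -0.2], [0, 0, 0, 0, 0, -0.011, -0.2], [0, 0, 0, 0, 0, -0.011, -0.2]]}}

```text
time_s: 45.95
eef_pos: [0.5309, -0.0911, 0.0878]
eef_rot: [0.525, 1.567, 0.354]
wrist_force: [-0.1, 0.8, -1.3]
opening: 0.424
```

```bash
 python3 -c "
from h import *
st(4)"
```

```text
t 45.95 p [ 0.5309 -0.0911  0.0878] yaw 1.3996 j6 0.0 tilt rotvec [-0.0013  0.0035  0.    ] F [-0.1  0.8 -1.3] M [ 0.058 -0.065  0.526] tau6 0.442 dq6 0.093 op 0.424
T 0.545 to knob 4 [-0.0006 -0.0006] z to .088 0.0002
```

>>> {"fn": "arm_command", "kwargs": {"plan": [[0, 0, 0, 0, 0, 0, -0.2], [0, 0, 0, 0, 0, 0, 0.3], [0, 0, 0, 0, 0, 0, 0.3], [0, 0, 0.03, 0, 0, 0, 0.3], [0, 0, 0.025, 0, 0, 0, 0.3]]}}

```text
time_s: 46.58
eef_pos: [0.5296, -0.0916, 0.1424]
eef_rot: [2.052, 1.57, 1.878]
wrist_force: [0.8, -0.3, -0.8]
opening: 0.647
```

>>> {"fn": "arm_command", "kwargs": {"plan": [[-0.004, 0.032, 0, 0, 0.005, 0.1, 0.3], [-0.004, 0.032, 0, 0, 0, 0, 0.3], [-0.004, 0.032, 0, 0, 0, 0, 0.3], [0, 0, 0, 0, 0, 0, 0.3], [0, 0, 0, 0, 0, 0, 0.3]]}}

```text
time_s: 47.2
eef_pos: [0.5196, 0.0052, 0.1465]
eef_rot: [-0.436, 1.568, -0.511]
wrist_force: [-0.4, -0.8, -0.2]
opening: 0.651
```

```bash
 python3 -c "
from h import *
st(1)"
```

```text
t 47.2 p [0.5196 0.0052 0.1465] yaw 1.4952 j6 0.086 tilt rotvec [0.0013 0.0023 0.    ] F [-0.4 -0.8 -0.2] M [-0.001 -0.007 -0.035] tau6 0.009 dq6 0.003 op 0.651
T 0.012 to knob 1 [-0.0009  0.0023] z to .088 -0.0585
```

Recheck knob 1.

>>> {"fn": "arm_command", "kwargs": {"plan": [[-0.001, 0.003, -0.02, 0, 0.002, 0, 0.3], [0, 0, -0.02, 0, 0, 0, 0.3], [0, 0, -0.018, 0, 0, 0, 0.3], [0, 0.001, 0, 0, 0, 0, 0.3], [0, 0, 0, 0, 0, 0, 0.3]]}}

```text
time_s: 47.82
eef_pos: [0.52, 0.0049, 0.0884]
eef_rot: [-0.682, 1.567, -0.764]
wrist_force: [-0.2, -0.7, 0.1]
opening: 0.652
```

```bash
 python3 -c "
from h import *
st(1)"
```

```text
t 47.825 p [0.52   0.0049 0.0884] yaw 1.4886 j6 0.093 tilt rotvec [0.0026 0.0027 0.    ] F [-0.2 -0.7  0.1] M [-0.039  0.036  0.028] tau6 0.006 dq6 -0.002 op 0.652
T 0.004 to knob 1 [-0.0013  0.0026] z to .088 -0.0004
```

>>> {"fn": "arm_command", "kwargs": {"plan": [[-0.001, 0.003, -0.002, 0, 0.002, 0, 0.2], [0, 0, 0, 0, 0, 0, 0.1], [0, 0, 0, 0, 0, 0, -0.2], [0, 0, 0, 0, 0, 0, -0.2], [0, 0, 0, 0, 0, 0, -0.2]]}}

```text
time_s: 48.45
eef_pos: [0.5201, 0.0082, 0.0885]
eef_rot: [-0.382, 1.567, -0.464]
wrist_force: [0.4, 0.3, -0.6]
opening: 0.417
```

>>> {"fn": "arm_command", "kwargs": {"plan": [[0, 0, 0, 0, 0, -0.007, -0.2], [0, 0, 0, 0, 0, -0.007, -0.2], [0, 0, 0, 0, 0, -0.007, -0.2], [0, 0, 0, 0, 0, -0.007, -0.2], [0, 0, 0, 0, 0, -0.007, -0.2]]}}

```text
time_s: 49.08
eef_pos: [0.5201, 0.0082, 0.0885]
eef_rot: [-0.475, 1.567, -0.592]
wrist_force: [-0.5, -0.1, -1.1]
opening: 0.419
```

```bash
 python3 -c "
from h import *
st(1)"
```

```text
t 49.075 p [0.5201 0.0082 0.0885] yaw 1.4536 j6 0.134 tilt rotvec [0.0024 0.0036 0.    ] F [-0.5 -0.1 -1.1] M [-0.043  0.012  0.529] tau6 0.48 dq6 0.059 op 0.419
T 0.546 to knob 1 [-0.0014 -0.0007] z to .088 -0.0005
```

>>> {"fn": "arm_command", "kwargs": {"plan": [[0, 0, 0, 0, 0, 0, -0.2], [0, 0, 0, 0, 0, 0, 0.3], [0, 0, 0, 0, 0, 0, 0.3], [0, 0, 0.04, 0, 0, 0, 0.3], [0.015, -0.013, 0.04, 0, 0, 0, 0.3]]}}

```text
time_s: 49.7
eef_pos: [0.5325, -0.0047, 0.1673]
eef_rot: [-2.396, 1.567, -2.515]
wrist_force: [-0.2, 0.1, -0.4]
opening: 0.648
```

>>> {"fn": "arm_command", "kwargs": {"plan": [[0.015, -0.013, 0.04, 0, 0, 0, 0.3], [0.015, -0.013, 0.04, 0, 0, 0, 0.3], [0, 0, 0, 0, 0, 0, 0.3], [0, 0, 0, 0, 0, 0, 0.3], [0, 0, 0, 0, 0, 0, 0.3]]}}

```text
time_s: 50.32
eef_pos: [0.5642, -0.0319, 0.2519]
eef_rot: [-0.947, 1.568, -1.068]
wrist_force: [-0.0, 0.5, 0.4]
opening: 0.652
```

```bash
python3 - <<'E'
from h import *
st()
P=pose(); im,d=robot.camera("wrist")
X=cloud("wrist",d,P);K2=K0;print(circles(X,K0,.085,.105).round(4))
m=robot.camera_model("wrist");H=m["hand_eye"];tiles=[]
for k in K2:
    g=np.arange(-25,25,.2)/1000; yy,xx=np.meshgrid(-g,-g)
    W=np.c_[xx.ravel()+k[0],yy.ravel()+k[1],np.full(xx.size,.0972)]
    C=((W-P[0])@P[1]-H[:3,3])@H[:3,:3]
    px=cv2.projectPoints(C,np.zeros(3),np.zeros(3),m["mtx"],m["distortion"])[0].reshape(250,250,2).astype(np.float32)
    tiles.append(cv2.remap(im,px[...,0],px[...,1],cv2.INTER_LINEAR))
cv2.imwrite("pics/tiles3.png",np.vstack([np.hstack([tiles[1],tiles[2]]),np.hstack([tiles[0],tiles[3]])]))
E
```

```text
t 50.325 p [ 0.5642 -0.0319  0.2519] yaw 1.4495 j6 0.066 tilt rotvec [0.0024 0.0013 0.    ] F [-0.   0.5  0.4] M [-0.026  0.046 -0.032] tau6 -0.001 dq6 0.001 op 0.652
T 0.0 1820 19.0 [0.5184 0.0067 0.0968]
1468 19.0 [0.6156 0.0181 0.0961]
1456 19.3 [ 0.6268 -0.0795  0.096 ]
1801 19.2 [ 0.5296 -0.0911  0.0966]
[[ 0.519   0.0072  0.0969]
 [ 0.6174  0.0184  0.0967]
 [ 0.629  -0.0802  0.0968]
 [ 0.5306 -0.092   0.097 ]]
```

View pics/tiles3.png

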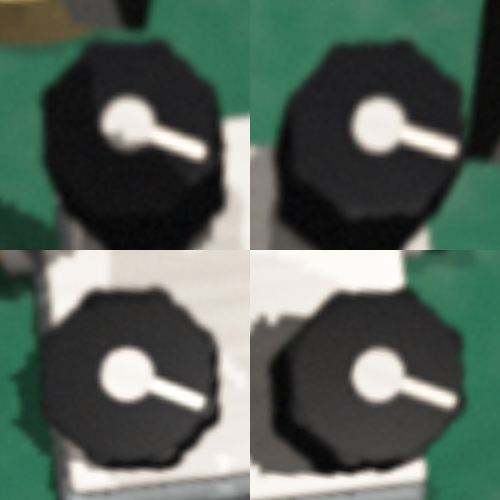

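The tiles show all four pointers at about 2.00 to 2.07 rad (knob 1 tip at (204,404), knob 2 (206,155), knob 3 (458,150), knob 4 (457,401)). The knob tops are level to within 0.3 mm, and the gripper is clear.

```bash
python3 -c "
from h import *
print(robot.close_job())"
```

```text
the job is handed in; nothing more can be done
None
```

The cover is drawn down and all four knobs are snug. I handed the job in at about 50 s with the gripper clear above the cover.

- **Round 1:** in the order 1, 3, 2, 4, I turned each knob about 1.02 rad (a sixth of a turn).
- **Round 2:** in the same order, I ran each knob down until its corner met the gasket, at about 1.8 rad, and stopped when it was 0.11 to 0.15 N m harder to turn.
- **Round 3:** in the same order, I tightened each knob to about 0.20 N m above its free-running torque, then re-checked knob 1.

**Torque:** the last readings, taken while turning, were 0.546, 0.542, 0.547 and 0.545 N m for knobs 1 to 4. Free running on the same measure was about 0.345 N m, so each is about 0.2 N m harder.

**Angle and height:** the wrist camera put the pointers at about 2.05, 2.07, 2.00 and 2.01 rad. The knob tops were level within 0.3 mm.

**Disagreements and gaps:**
- The torque figures come from the last joint's effort corrected for speed. The wrist moment is noisier and mostly read a little lower, at 0.48 to 0.53 N m. Its free-running average was also lower, about 0.31 N m, so both measures give a rise of roughly 0.2.
- I did not re-feel knobs 2, 3 and 4 after tightening the others. When I re-checked knob 1, a further small turn (about 0.03 rad of tool travel) brought it to 0.546 N m. Its reading before the check was 0.559, so the others may have eased slightly too.

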